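# Shingle the washed soldering tiles along the drying tray

## Task

Set out the three full-size soldering tiles to dry, shingled in one straight line along the metal drying tray: the tile lying askew in the tray goes flat, square and flush in the tray's fence corner; the tile lying on the bench goes next, leaning on it and overlapping it by about a third of a tile's length; and the full-size tile from the rack goes last, overlapping the second one in the same way. The rack tile stands on edge, so first lay it flat on the cork pad, let go of it, and pick it up again from there. Leave the half tile in the rack and everything else on the bench where it is.

Things in the scene. Friction and masses are not known exactly. Their poses are not given: they have to be found in the camera images.
- tray: Fixed dark steel drying tray, a plate 200 x 104 mm, its floor 6 mm above the bench. Origin: centre of its underside; x along the tray, away from the fenced end; z up. End fence across the -x end, inner face at x = -94 mm; short side fence, inner face at y = +22 mm, from x = -94 to -64 mm, 6 mm thick. Bare metal fences 12 mm above the floor; other sides are open.
- tray_corner (a point): The inner fence corner, on the tray floor, axes as the tray's (tray x -94, y +22 mm). A tile flush in it, length along x, has its centre 34 mm along +x and 22 mm along -y from here. The shingled line runs on from that centre along +x; each further tile rests its front (+x) edge on the tray floor and its underside on the front edge of the one before.
- tile1_mid (a point): Centre of the first tile, which lies flat but askew on the tray. White ceramic plate 68 x 44 x 8 mm, about 50 g. x along its length, y across its width, z through its thickness.
- tile2_mid (a point): Centre of the second tile, same plate 68 x 44 x 8 mm, lying flat on the bare bench in front of the robot. x along its length, y across its width, z through its thickness.
- tile3_mid (a point): Centre of the third tile, same plate 68 x 44 x 8 mm, standing on a long edge in one slot of the rack. x through its thickness, y along its length, z across its width (z is up while it stands in the rack).
- stub_mid (a point): Centre of a half-length tile, 34 x 44 x 8 mm, standing in the other slot of the rack; to be left there. x through its thickness, y along its 34 mm length, z up.
- rack: Fixed wooden rack 130 x 94 mm. Origin: centre of its underside, z up. Two slots along its y at x = -35 and +35 mm, 11 mm wide; slot floor 6 mm and the wood beside the slots 20 mm above the bench, so a tile's upper 30 mm stands clear on both faces. 48 mm high walls close the slot ends (inner faces y = +-37 mm). Which slot holds the full-size tile varies.
- pad: Fixed square cork pad 140 x 140 mm, 6 mm thick, on the bench. Origin at the centre of its underside, z up.
- driver: A bystander: screwdriver; to be left alone.
- hammer: A bystander: hammer; to be left alone.
- block: A bystander: steel bench block; to be left alone.
- wood: A bystander: wooden block; to be left alone.
Not all that is in view belongs to the job. There is more than one size of the tray; the one meant has the size given above.

How it is judged:
On the way:
1. the rack tile lies flat on the cork pad, let go (angle between the x axis of tile3_mid and the z axis of pad, either way round below 0.06 rad and contact force between tile3 and pad above 0.1 N and contact force between the fingers and tile3 below 0.05 N), for 0.2 s.
At the end, for the whole second after the job is handed in: Tile 1 flat in the corner (within 3 mm of both fences, 0.06 rad); tile 2 tilted, front edge on the tray floor, resting on tile 1; tile 3 likewise on tile 2; centres 34 to 57 mm apart (overlap 11 to 34 mm), within 9 mm of the line and 0.17 rad of its direction; all at rest (x of tile1_mid in the frame of tray between -0.0625 and -0.0565 m and y of tile1_mid in the frame of tray between -0.0035 and 0.0025 m and z of tile1_mid in the frame of tray between 0.008 and 0.012 m and angle between the x axis of tile1_mid and the x axis of tray, either way round below 0.06 rad and angle between the z axis of tile1_mid and the z axis of tray, either way round below 0.04 rad and horizontal distance between tile1_mid and tile2_mid between 0.034 and 0.057 m and horizontal distance between tile2_mid and tile3_mid between 0.034 and 0.057 m and x of tile2_mid in the frame of tray above -0.035 m and x of tile3_mid in the frame of tray above 0 m and y of tile2_mid in the frame of tray between -0.009 and 0.009 m and y of tile3_mid in the frame of tray between -0.009 and 0.009 m and angle between the x axis of tile2_mid and the x axis of tray, either way round below 0.34 rad and angle between the z axis of tile2_mid and the z axis of tray, either way round between 0.08 and 0.32 rad and angle between the y axis of tile2_mid and the y axis of tray, either way round below 0.17 rad and angle between the x axis of tile3_mid and the z axis of tray, either way round between 0.08 and 0.32 rad and angle between the z axis of tile3_mid and the y axis of tray, either way round below 0.17 rad and contact force between tile1 and tile2 above 0.03 N and contact force between tile2 and tile3 above 0.03 N and contact force between each of tile2, tile3 and tray above 0.03 N and linear speed of each of tile1, tile2, tile3 below 0.01 m/s); the robot touches nothing.
It fails at once if a bystander (screwdriver, hammer, steel block, wooden block) is shifted by more than 25 mm (distance of any of driver, hammer, block, wood from where it was at the start of the episode above 0.025 m).
It fails at once if the half tile is moved by more than 15 mm (distance of stub_mid from where it was at the start of the episode above 0.015 m).
It also fails if it takes over 72 s, if anything falls off the work surface, if the arm or the gripper's body presses on something with over 40 N, if the wrist force passes 120 N, or if a joint passes its speed limit or range.

## Robot

A 6-joint arm with a two-finger parallel gripper is mounted at the origin on the work surface. World frame = base frame: x ahead of the robot, y to its left, z up, the work surface at z = 0. Lengths are in m, angles in rad, forces in N, time in s.
With the tool pointing down it reaches from about 0.25 to 0.725 m from the base axis. Payload 4 kg.
Tool frame: the origin (TCP) lies midway between the tips of the shut fingers; the grasp point (between the pads) lies 19 mm behind it; z points along the fingers, y is the direction in which the jaws open and shut (so a half turn about z gives the same grasp; the last joint's range is limited). The gripper opens to 85 mm and grips with 20 to 120 N. Pads are 22 mm wide; open, the fingers measure 114 mm over their backs; the gripper's body (76 mm by 85 mm) begins 54 mm behind the grasp point. The pads swing forward as they close: fully open they stand 13 mm farther back than shut.
Start: joints at [-1.176, 0.241, 0.005, 1.335, 0, 1.571], TCP at [0.192, -0.462, 0.231] pointing down, gripper open.
Joint ranges: [-2.72, 2.72], [-1.05, 1.87], [-1.09, 1.28], [-1.99, 2.15], [-1.42, 1.44], [-3.14, 3.14]. Speed limits (rad/s): [2.79, 2.79, 3.14, 3.14, 3.14, 3.14].

## Interface

Orientations are given as a unit quaternion [x, y, z, w].
In Python, from workcell import bot, eyes, job gives the robot as it stands.
- The arm moves only by the shell command python3 -m crank 'ROWS'. ROWS is a JSON object of lists of equal length, an entry for each row: "dr": the turn, a rotation vector about the tool's x, y, z in rad, a list of three; "travel": the shift along the tool's x, y, z in m, a list of three; "hand": the finger opening in m, from 0 to 0.0854. In form: {"dr": [[wx, wy, wz], ...], "travel": [[x, y, z], ...], "hand": [hand, ...]}. A call has 1 to 10 rows; each row is the pose to reach, as a shift and turn from the pose commanded when the call began, along the tool's axes at that moment; what a row does not reach only later rows make up. A row lasts 1/8 s, in which the tool goes at most 62.5 mm and 10.7 degrees, less where a joint would pass 70% of its speed; a pose out of reach is approached as far as the arm can. A call with a gripper value outside its range is refused whole. The fingers move at their own pace and stop on an object; the grip force is fixed at half the most. Time passes only in rows, so rows that repeat a pose let the fingers close. It gives the time, the measured TCP pose, the force and the opening at its end, in the units of the state.
- bot.get_obs(): the state, without advancing time (a new reading comes with each control period).
- eyes.camera(name): name is "side" or "top" or "wrist"; returns a dict with "color" (480x640x3 uint8, red, green, blue), "K" (3x3 intrinsics, pixels), "D" ([k1, k2, p1, p2, k3] as OpenCV has them; the pictures are not rectified), "R" (3x3) and "t" (3): a world point X has camera coordinates R X + t; the wrist camera has in their place "T_tool_cam" (4x4, takes a point from camera to tool coordinates, whose origin is the TCP and whose axes are the flange's). Camera axes: x right, y down, z forward; pixel columns grow to the right and rows downward; lengths in m; the calibration is good to about 2 mm. A picture is of the moment at which its call begins: read the wrist's pose just before it. There is no depth.
- job.job_done(): hands the job in, once; it reports no verdict.
The state is a dict: "clock": time; "joint_pos": joint angles; "joint_vel": joint speeds; "tau": joint torques, N m; "eef_pos": TCP position; "tool_rot": TCP orientation; "ft_force": force on the tool from outside, world axes, zero at the start; "ft_torque": the same for the moment, N m; "grip_width": finger opening in m.
Only numpy, scipy, OpenCV 4.12 (cv2) and the standard library are available. Lean on these libraries where they do the work, as an engineer would, in place of code of your own. Each camera call takes 0.05 s, during which the arm holds its last target.

## Working session

There is one attempt and no reset: what is moved stays moved. The work goes in short steps, Python scripts to look and compute and a shell command to move; the robot and the scene stay as the last step left them, time stands still between calls to the robot, and variables do not carry over. Pictures are saved under pics/ and viewed, and the job is handed in when it is done.

```bash
ls; mkdir -p pics
python3 - <<'E'
from workcell import bot, eyes, job
import cv2,numpy as np
print(bot.get_obs())
for n in ["side","top","wrist"]:
    c=eyes.camera(n); cv2.imwrite(f"pics/{n}0.png",c["color"][:,:,::-1])
    print(n,{k:np.round(v,4).tolist() for k,v in c.items() if k!="color"})
E
```

```text
pics
{'clock': 0.0, 'joint_pos': array([-1.17598037e+00,  2.41404970e-01,  3.75737436e-03,  1.33520905e+00,
       -1.17650653e-05,  1.57078008e+00]), 'joint_vel': array([ 0.00042626, -0.00102052,  0.00034476, -0.00179703,  0.00076287,
        0.00111374]), 'tau': array([-4.81122934e-04, -3.72315788e+01,  2.52409959e+01,  1.69232179e-02,
       -1.73482586e-04, -3.59265641e-06]), 'eef_pos': array([ 0.19207746, -0.46096294,  0.23042961]), 'tool_rot': array([ 9.80576125e-01,  1.96136183e-01, -2.07803180e-04, -1.00899820e-03]), 'ft_force': array([-0.17417636,  1.34000437,  0.74356633]), 'ft_torque': array([-0.02069247, -0.00174221,  0.00727792]), 'grip_width': 0.08525149320014815}
side {'K': [[513.4976, 0.0, 308.4583], [0.0, 513.4976, 234.3064], [0.0, 0.0, 1.0]], 'D': [-0.016, 0.0, 0.0, 0.0, 0.0], 'R': [[-0.7312, -0.6822, 0.0056], [-0.5229, 0.5552, -0.6467], [0.4381, -0.4758, -0.7627]], 't': [0.3942, 0.2813, 0.9343]}
top {'K': [[462.8154, 0.0, 324.6818], [0.0, 462.8154, 231.1694], [0.0, 0.0, 1.0]], 'D': [-0.0358, 0.0, 0.0, 0.0, 0.0], 'R': [[0.0062, -0.9999, 0.0119], [-0.9988, -0.0068, -0.0483], [0.0484, -0.0116, -0.9988]], 't': [0.0542, 0.4798, 0.9827]}
wrist {'K': [[395.5802, 0.0, 319.8988], [0.0, 395.5802, 238.2368], [0.0, 0.0, 1.0]], 'D': [-0.0088, 0.0, 0.0, 0.0, 0.0], 'T_tool_cam': [[-0.0006, -0.9598, -0.2806, 0.0719], [1.0, -0.0005, -0.0007, 0.0005], [0.0005, -0.2806, 0.9598, -0.1422], [0.0, 0.0, 0.0, 1.0]]}
```

View pics/side0.png

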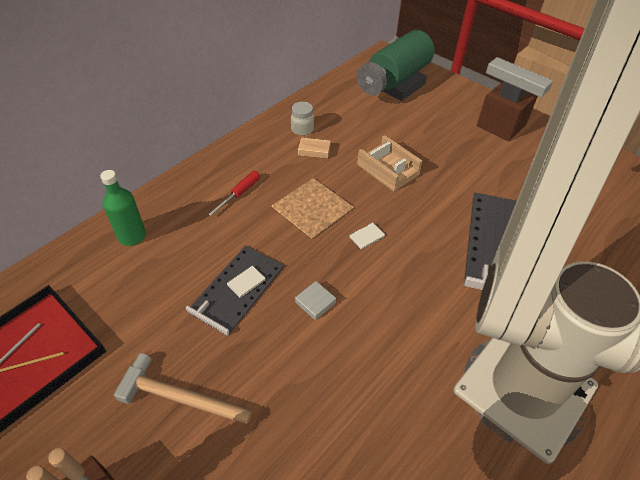

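View pics/top0.png

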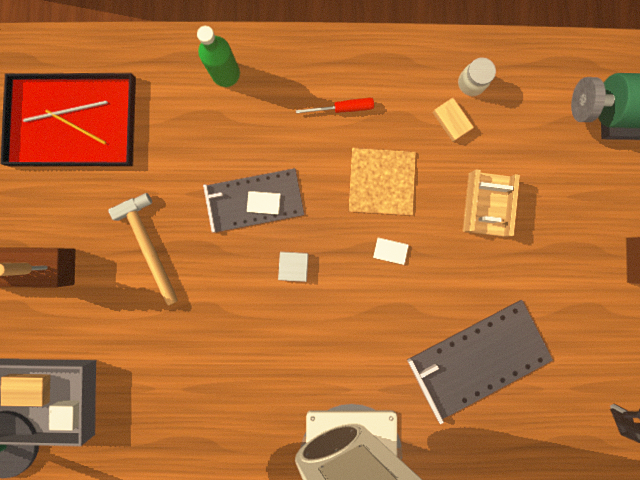

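View pics/wrist0.png

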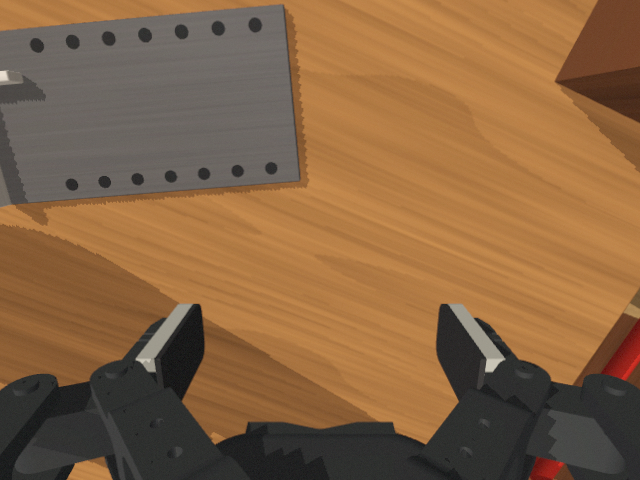

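```bash
cat > h.py <<'E'
import numpy as np,cv2
from scipy.spatial.transform import Rotation as Ro
from workcell import bot,eyes,job
def shot(n,save=None):
    o=bot.get_obs(); c=eyes.camera(n)
    K,D=np.array(c["K"]),np.array(c["D"],float)
    if n=="wrist":
        T=np.eye(4);T[:3,:3]=Ro.from_quat(o["tool_rot"]).as_matrix();T[:3,3]=o["eef_pos"]
        W=T@np.array(c["T_tool_cam"]); R=W[:3,:3].T; t=-R@W[:3,3]
    else: R,t=np.array(c["R"]),np.array(c["t"])
    img=np.ascontiguousarray(c["color"][:,:,::-1])
    if save:
        cv2.imwrite(f"pics/{save}.png",img); np.savez(f"pics/{save}.npz",K=K,D=D,R=R,t=t)
    return img,(K,D,R,t)
def load(s):
    z=np.load(f"pics/{s}.npz"); return cv2.imread(f"pics/{s}.png"),tuple(z[k] for k in "KDRt")
def rays(px,cam):
    K,D,R,t=cam
    u=cv2.undistortPoints(np.array(px,float).reshape(-1,1,2),K,D).reshape(-1,2)
    d=np.c_[u,np.ones(len(u))]@R
    return -R.T@t,d
def plane(px,cam,z):
    o,d=rays(px,cam); return o+d*((z-o[2])/d[:,2])[:,None]
def tri(pas,cams):
    out=[]
    for pts in zip(*pas):
        A=np.zeros((3,3));b=np.zeros(3)
        for p,c in zip(pts,cams):
            o,d=rays([p],c);d=d[0]/np.linalg.norm(d[0]);M=np.eye(3)-np.outer(d,d);A+=M;b+=M@o
        out.append(np.linalg.solve(A,b))
    return np.array(out)
def proj(X,cam):
    K,D,R,t=cam; return cv2.projectPoints(np.array(X,float).reshape(-1,1,3),cv2.Rodrigues(R)[0],t,K,D)[0].reshape(-1,2)
def comps(mask,amin=50):
    cs,_=cv2.findContours(mask.astype(np.uint8),cv2.RETR_EXTERNAL,cv2.CHAIN_APPROX_NONE)
    return [c for c in cs if cv2.contourArea(c)>amin]
def stat():
    o=bot.get_obs(); R=Ro.from_quat(o["tool_rot"]).as_matrix()
    print("t",round(o["clock"],2),"tcp",np.round(o["eef_pos"],4),"toolx",np.round(R[:,0],3),"tooly",np.round(R[:,1],3),"toolz",np.round(R[:,2],3),"F",np.round(o["ft_force"],1),"w",round(o["grip_width"],4),"q",np.round(o["joint_pos"],2))
    return o,R
def togo(target_tcp,ydir=None,zdir=(0,0,-1)):
    """travel & dr from current measured pose"""
    o,R=stat(); tr=R.T@(np.array(target_tcp)-o["eef_pos"])
    z=np.array(zdir,float);z/=np.linalg.norm(z)
    if ydir is None: y=R[:,1]
    else: y=np.array(ydir,float)
    y=y-z*(y@z);y/=np.linalg.norm(y)
    for s in (1,-1):
        Rt=np.c_[np.cross(s*y,z),s*y,z]; dr=Ro.from_matrix(R.T@Rt).as_rotvec()
        print("travel",np.round(tr,4),"dr",np.round(dr,4),"ang",np.round(np.linalg.norm(dr),3))
E
python3 - <<'E'
from h import *
a,ca=shot("top","top1"); b,cb=shot("side","side1")
for n,im,cam in(("top",a,ca),("side",b,cb)):
    hsv=cv2.cvtColor(im,cv2.COLOR_BGR2HSV)
    m=(hsv[:,:,1]<40)&(hsv[:,:,2]>205)
    for c in comps(m,60):
        r=cv2.minAreaRect(c); print(n,np.round(r[0],1),np.round(r[1],1),round(r[2],1),"plane14",np.round(plane([r[0]],cam,.011),3))
t=cv2.resize(a[140:250,190:320],None,fx=6,fy=5.4,interpolation=cv2.INTER_CUBIC)
cv2.imwrite("pics/z1.png",t)
t=cv2.resize(a[130:280,340:540],None,fx=4,fy=4,interpolation=cv2.INTER_CUBIC)
cv2.imwrite("pics/z2.png",t)
t=cv2.resize(b[120:340,180:440],None,fx=3,fy=2.7,interpolation=cv2.INTER_CUBIC)
cv2.imwrite("pics/z3.png",t)
E
```

```text
top [ 60.5 414. ] [14. 21.] 90.0 plane14 [[0.086 0.618 0.011]]
top [425.4 392.1] [68.4  2.5] 63.0 plane14 [[ 0.138 -0.159  0.011]]
top [390.4 251. ] [30.9 19.6] 12.5 plane14 [[ 0.438 -0.084  0.011]]
top [262.8 202.5] [30.9 19.6] 4.8 plane14 [[0.54  0.191 0.011]]
top [204.5  33. ] [12. 13.] 90.0 plane14 [[0.916 0.325 0.011]]
```

View pics/z2.png

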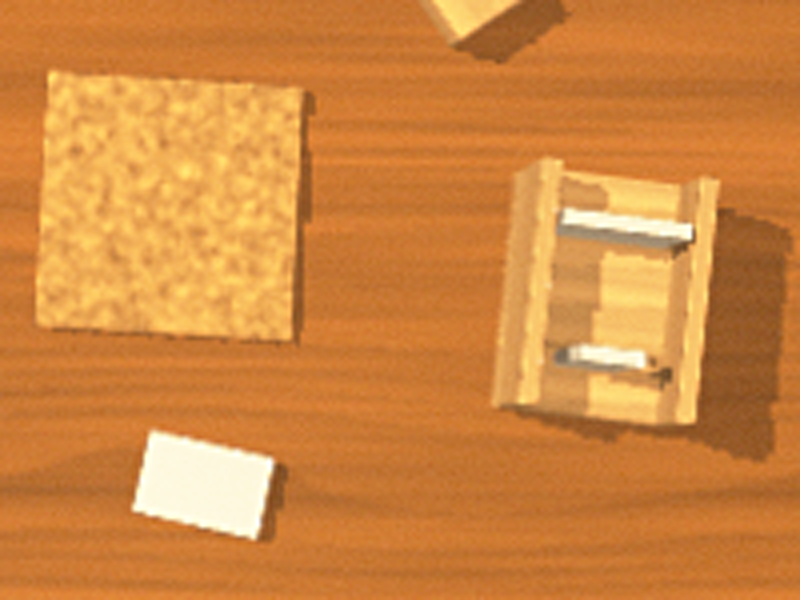

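View pics/z1.png

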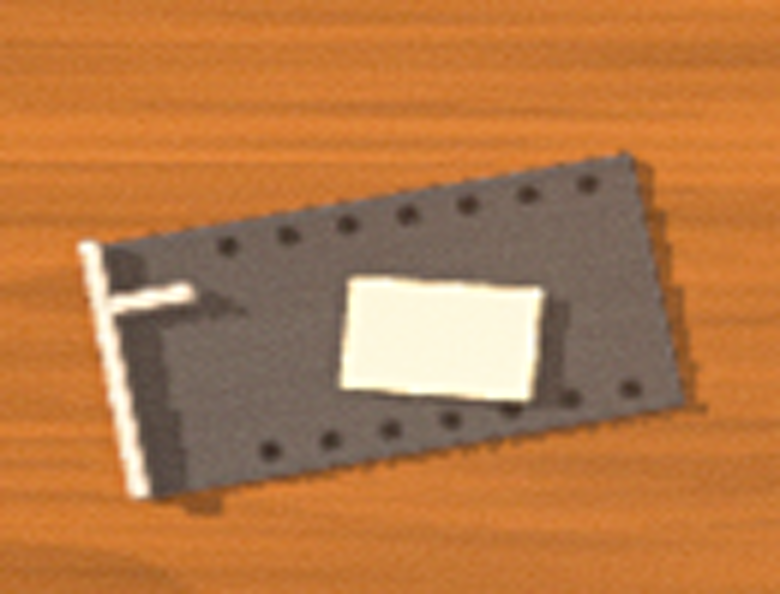

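View pics/z3.png

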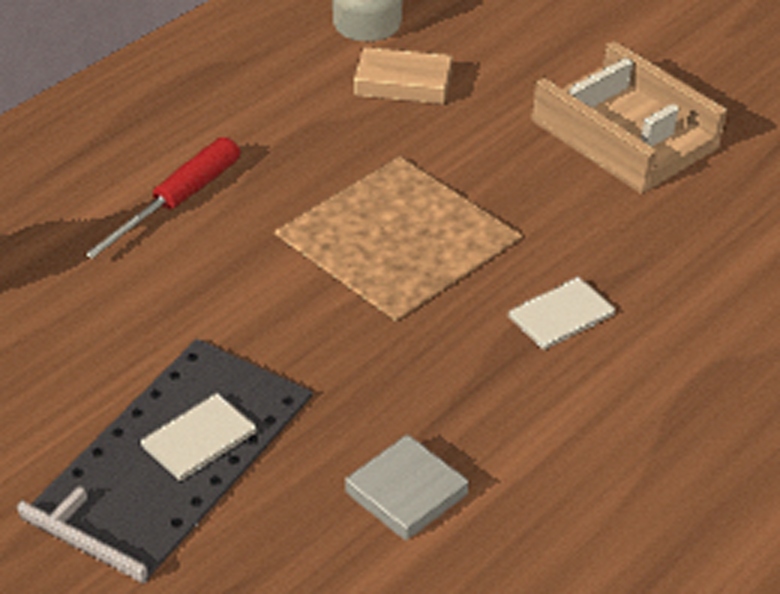

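Run:
```python
from h import *
togo([0.48,0.08,0.27],[1,0,0])
```

```text
t 0.25 tcp [ 0.1922 -0.4613  0.2309] toolx [ 0.923  0.385 -0.   ] tooly [ 0.385 -0.923 -0.001] toolz [-0.     0.001 -1.   ] F [ 0.3  0.8 -0.5] w 0.0855 q [-1.18  0.24  0.    1.34 -0.    1.57]
travel [ 0.4739 -0.389  -0.0387] dr [-8.000e-04 -5.000e-04 -1.176e+00] ang 1.176
travel [ 0.4739 -0.389  -0.0387] dr [-6.0000e-04  9.0000e-04  1.9656e+00] ang 1.966
```

```bash
python3 -m crank '{"dr":[[0,0,-0.12],[0,0,-0.24],[0,0,-0.36],[0,0,-0.48],[0,0,-0.6],[0,0,-0.72],[0,0,-0.84],[0,0,-0.96],[0,0,-1.08],[0,0,-1.176]],"travel":[[0.0474,-0.0389,-0.039],[0.0948,-0.0778,-0.039],[0.142,-0.117,-0.039],[0.19,-0.156,-0.039],[0.237,-0.194,-0.039],[0.284,-0.233,-0.039],[0.332,-0.272,-0.039],[0.379,-0.311,-0.039],[0.427,-0.35,-0.039],[0.474,-0.389,-0.039]],"hand":[0.085,0.085,0.085,0.085,0.085,0.085,0.085,0.085,0.085,0.085]}'
python3 - <<'E'
from h import *
stat();shot("wrist","w1")
E
```

```text
clock: 1.5
eef_pos: [0.4809, 0.0819, 0.2704]
tool_rot: [0.706, 0.708, 0.0, 0.0]
ft_force: [1.5, -1.9, 0.0]
grip_width: 0.0852
t 1.5 tcp [0.4809 0.0819 0.2704] toolx [-0.004  1.    -0.   ] tooly [1.    0.004 0.001] toolz [ 0.001 -0.    -1.   ] F [ 1.5 -1.9  0. ] w 0.0852 q [ 0.17  0.2   0.06  1.43 -0.    1.74]
```

View pics/w1.png

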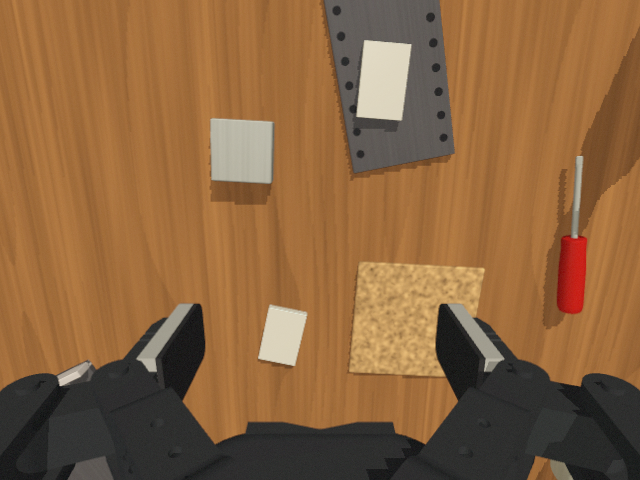

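```bash
python3 -m crank '{"dr":[[0,0,0],[0,0,0],[0,0,0],[0,0,0]],"travel":[[0.05,0.0,0],[0.1,0.01,0],[0.1,0.02,0],[0.1,0.02,0]],"hand":[0.055,0.055,0.055,0.055]}'
python3 - <<'E'
from h import *
stat();shot("wrist","w2")
E
```

```text
clock: 2.05
eef_pos: [0.5004, 0.1795, 0.2698]
tool_rot: [0.707, 0.707, -0.001, -0.0]
ft_force: [-0.2, -1.0, -0.0]
grip_width: 0.0551
t 2.05 tcp [0.5004 0.1795 0.2698] toolx [ 0.     1.    -0.001] tooly [ 1.    -0.    -0.001] toolz [-0.001 -0.001 -1.   ] F [-0.2 -1.  -0. ] w 0.0551 q [ 0.34  0.29  0.17  1.45 -0.    1.92]
```

View pics/w2.png

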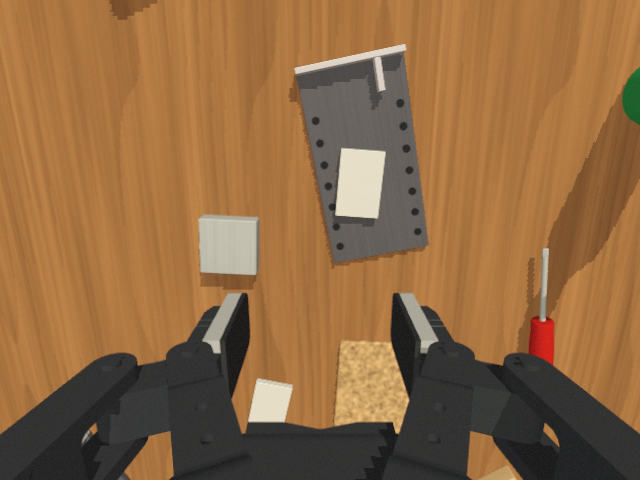

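```bash
cat > meas.py <<'E'
from h import *
def quad(c):
    """fit 4 lines to contour sides via minAreaRect assignment -> subpixel corners"""
    p=c.reshape(-1,2).astype(float); b=cv2.boxPoints(cv2.minAreaRect(c)); L=[]
    for i in range(4):
        a,e=b[i],b[(i+1)%4]; d=(e-a)/np.linalg.norm(e-a); n=np.array([-d[1],d[0]])
        s=(p-a)@d; q=np.abs((p-a)@n); l=np.linalg.norm(e-a)
        k=p[(s>.12*l)&(s<.88*l)&(q<4)]
        vx,vy,x,y=cv2.fitLine(k.astype(np.float32),cv2.DIST_HUBER,0,.01,.01).ravel(); L.append(np.cross([x,y,1],[x+vx,y+vy,1]))
    out=[]
    for i in range(4):
        h=np.cross(L[i-1],L[i]); out.append(h[:2]/h[2])
    return np.array(out)
def white(im,thr=190,sat=45):
    hsv=cv2.cvtColor(im,cv2.COLOR_BGR2HSV); return (hsv[:,:,1]<sat)&(hsv[:,:,2]>thr)
def tiles(im,amin=900,thr=190):
    return [quad(c) for c in comps(white(im,thr),amin)]
E
python3 - <<'E'
from meas import *
for s in("w1","w2"):
    im,cam=load(s)
    hsv=cv2.cvtColor(im,cv2.COLOR_BGR2HSV)
    for c in comps(white(im),300):
        r=cv2.minAreaRect(c);print(s,"white",np.round(r[0]),np.round(r[1]), hsv[int(r[0][1]),int(r[0][0])])
    m=(hsv[:,:,1]<60)&(hsv[:,:,2]<125)&(hsv[:,:,2]>45)
    for c in comps(m,2000):
        r=cv2.minAreaRect(c);print(s,"dark",np.round(r[0]),np.round(r[1]),r[2])
    for p in((100,390),(200,330),(150,350),(60,400)): print(p,hsv[p])
E
```

```text
w1 white [282. 335.] [38. 55.] [ 23  35 219]
w1 white [383.  80.] [47. 77.] [ 23  34 223]
w1 dark [310. 458.] [ 42. 200.] 90.0
w1 dark [624. 404.] [93. 39.] 51.48307418823242
w1 dark [ 18. 401.] [ 39. 103.] 39.09385681152344
w1 dark [507. 412.] [133. 154.] 21.35437774658203
w1 dark [120. 403.] [168. 180.] 79.2156982421875
w1 dark [394.  77.] [175. 113.] 80.2475814819336
(100, 390) [ 23  34 220]
(200, 330) [ 14 161 155]
(150, 350) [15 41 88]
(60, 400) [ 21  34 224]
w2 white [270. 403.] [36. 44.] [ 22  35 229]
w2 white [226. 246.] [56. 53.] [ 26  26 195]
w2 white [360. 183.] [44. 68.] [ 22  34 230]
w2 white [353.  75.] [ 40. 113.] [18 17 77]
w2 dark [581. 408.] [181.  41.] 43.02506637573242
w2 dark [ 58. 409.] [ 41. 181.] 46.86767578125
w2 dark [469. 395.] [135. 162.] 7.806401252746582
w2 dark [240. 392.] [174. 293.] 90.0
w2 dark [368. 157.] [194. 109.] 78.69007110595703
(100, 390) [ 13  22 103]
(200, 330) [ 15  24 105]
(150, 350) [ 22  34 230]
(60, 400) [20 19 80]
```

Run:
```python
from meas import *
def dark(im):
    hsv=cv2.cvtColor(im,cv2.COLOR_BGR2HSV); m=((hsv[:,:,1]<70)&(hsv[:,:,2]<130)).astype(np.uint8)
    return cv2.morphologyEx(m,cv2.MORPH_CLOSE,np.ones((9,9)))
Q={}
for s,cx in(("w1",(394,77)),("w2",(368,157))):
    im,cam=load(s); 
    m=dark(im)|white(im).astype(np.uint8)if 0 else dark(im)
    c=[c for c in comps(m,2000) if abs(np.array(cv2.minAreaRect(c)[0])-cx).max()<12][0]
    q=quad(c); Q[s]=(q,cam); v=im.copy(); 
    print(s,np.round(q,1).tolist()); P=plane(q,cam,.006); print(np.round(P,4).tolist(),[round(np.linalg.norm(P[i]-P[i-1]),4) for i in range(4)])
T={}
for s in("w1","w2"):
    im,cam=load(s); 
    for q in tiles(im):
        P=plane(q,cam,.014); print(s,np.round(q,1).tolist(),"ctr",np.round(P.mean(0),4),[round(np.linalg.norm(P[i]-P[i-1]),4) for i in range(4)], "dir",np.round(P-np.roll(P,1,0),3)[:,:2].tolist())
```

```text
w1 [[324.1, -0.0], [438.3, -0.0], [453.3, 152.6], [353.8, 172.1]]
[[0.4849, 0.2609, 0.006], [0.5893, 0.2614, 0.006], [0.616, 0.1247, 0.006], [0.5162, 0.1048, 0.006]] [np.float64(0.1593), np.float64(0.1044), np.float64(0.1393), np.float64(0.1018)]
w2 [[296.3, 74.1], [401.6, 51.9], [430.5, 243.6], [334.3, 262.0]]
[[0.4783, 0.2952, 0.006], [0.5777, 0.3147, 0.006], [0.6195, 0.126, 0.006], [0.5164, 0.105, 0.006]] [np.float64(0.194), np.float64(0.1013), np.float64(0.1933), np.float64(0.1052)]
w1 [[258.7, 357.8], [269.6, 305.6], [305.8, 312.6], [293.4, 364.7]] ctr [ 0.439  -0.0784  0.014 ] [np.float64(0.0409), np.float64(0.0677), np.float64(0.0408), np.float64(0.0682)] dir [[-0.04, 0.009], [0.015, 0.066], [0.04, -0.008], [-0.015, -0.067]]
w1 [[356.8, 115.7], [364.3, 40.3], [410.3, 44.1], [400.5, 119.5]] ctr [0.5406 0.1913 0.014 ] [np.float64(0.0424), np.float64(0.0664), np.float64(0.0426), np.float64(0.0668)] dir [[-0.042, 0.003], [0.005, 0.066], [0.042, -0.003], [-0.005, -0.067]]
w2 [[248.4, 421.0], [257.5, 378.9], [291.3, 385.6], [282.9, 421.0]] ctr [ 0.441  -0.0695  0.014 ] [np.float64(0.0419), np.float64(0.0612), np.float64(0.0405), np.float64(0.0517)] dir [[-0.042, -0.0], [0.014, 0.06], [0.039, -0.009], [-0.011, -0.05]]
w2 [[202.6, 269.6], [199.6, 218.3], [254.0, 221.3], [254.0, 272.7]] ctr [0.4033 0.1258 0.014 ] [np.float64(0.0553), np.float64(0.0565), np.float64(0.0563), np.float64(0.0569)] dir [[-0.055, 0.004], [0.002, 0.056], [0.056, -0.003], [-0.003, -0.057]]
w2 [[335.6, 214.4], [341.3, 148.4], [384.2, 151.6], [376.7, 217.5]] ctr [0.5406 0.1915 0.014 ] [np.float64(0.0426), np.float64(0.0666), np.float64(0.0424), np.float64(0.0668)] dir [[-0.042, 0.003], [0.005, 0.066], [0.042, -0.003], [-0.005, -0.067]]
```

Run:
```python
from meas import *
_,c1=load("w1");_,c2=load("w2")
a=[[453.3,152.6],[353.8,172.1],[356.8,115.7],[364.3,40.3],[410.3,44.1],[400.5,119.5]]
b=[[430.5,243.6],[334.3,262.0],[335.6,214.4],[341.3,148.4],[384.2,151.6],[376.7,217.5]]
print(np.round(tri([a,b],[c1,c2]),4))
# tile2: w1 vs top
it,ct=load("top1"); 
qt=[q for q in [quad(c) for c in comps(white(it,205),200)] if abs(q.mean(0)-[390,251]).max()<5][0]
q1=np.array([[258.7,357.8],[269.6,305.6],[305.8,312.6],[293.4,364.7]])
print("tile2 ctr",tri([[q1.mean(0)],[qt.mean(0)]],[c1,ct]))
# finger tips in tool frame
T=np.array(eyes.camera("wrist")["T_tool_cam"])
for s,w,ps in(("w1",.0852,[(200,305),(440,305)]),("w2",.0551,[(247,293),(394,293)])):
    _,c=load(s)
    u=cv2.undistortPoints(np.array(ps,float).reshape(-1,1,2),c[0],c[1]).reshape(-1,2)
    for k,(x,sg) in enumerate(zip(u,(-1,1))):
        d=T[:3,:3]@[x[0],x[1],1];o=T[:3,3];l=(sg*w/2-o[1])/d[1];print(s,np.round(o+l*d,4))
im,_=load("w2");cv2.imwrite("pics/z4.png",cv2.resize(im[280:400,180:460],None,fx=2.8,fy=2.8,interpolation=cv2.INTER_CUBIC))
```

```text
[[ 0.6202  0.1239 -0.0019]
 [ 0.5163  0.1047  0.005 ]
 [ 0.517   0.1598  0.0136]
 [ 0.522   0.2262  0.0129]
 [ 0.5644  0.2231  0.0134]
 [ 0.5594  0.1564  0.0132]]
tile2 ctr [[ 4.37944238e-01 -8.57285251e-02  1.87890200e-04]]
w1 [ 0.0079 -0.0426 -0.0119]
w1 [ 0.0101  0.0426 -0.0164]
w2 [ 0.0077 -0.0276 -0.0009]
w2 [ 0.0119  0.0276 -0.0103]
```

View pics/z4.png

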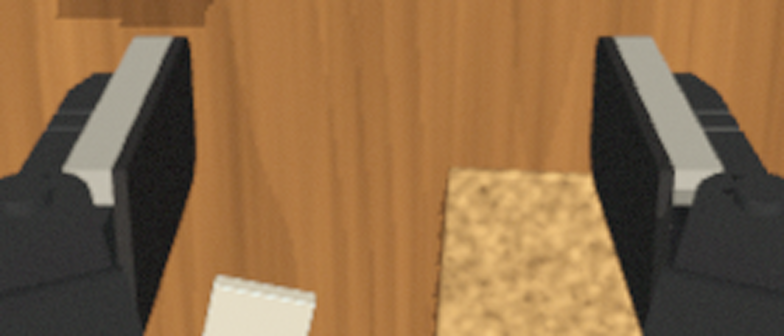

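Run:
```python
from h import *
togo([0.5395,0.1764,0.005],[.997,-.075,0])
```

```text
t 2.15 tcp [0.5    0.1786 0.2701] toolx [ 0.002  1.    -0.001] tooly [ 1.    -0.002 -0.001] toolz [-0.001 -0.001 -1.   ] F [-0.3 -0.5  0.4] w 0.0549 q [ 0.34  0.29  0.17  1.45 -0.    1.92]
travel [-0.002   0.0397  0.2651] dr [-0.0008  0.0005  0.0734] ang 0.073
travel [-0.002   0.0397  0.2651] dr [-8.0000e-04 -1.2000e-03 -3.0681e+00] ang 3.068
```

```bash
python3 -m crank '{"dr":[[0,0,0.04],[0,0,0.073],[0,0,0.073],[0,0,0.073],[0,0,0.073],[0,0,0.073]],"travel":[[-0.001,0.02,0.06],[-0.002,0.0397,0.12],[-0.002,0.0397,0.17],[-0.002,0.0397,0.205],[-0.002,0.0397,0.22],[-0.002,0.0397,0.22]],"hand":[0.056,0.056,0.056,0.056,0.056,0.056]}'
python3 - <<'E'
from h import *
togo([0.5395,0.1764,0.005],[.997,-.075,0]);shot("wrist","w3")
E
```

```text
clock: 2.9
eef_pos: [0.5396, 0.1769, 0.0502]
tool_rot: [0.733, 0.68, -0.001, -0.0]
ft_force: [-1.0, 0.3, 0.2]
grip_width: 0.0557
t 2.9 tcp [0.5396 0.1769 0.0502] toolx [ 0.074  0.997 -0.   ] tooly [ 0.997 -0.074 -0.001] toolz [-0.001 -0.    -1.   ] F [-1.   0.3  0.2] w 0.0557 q [ 0.32  0.51 -0.09  0.97 -0.    1.96]
travel [-0.0005  0.      0.0452] dr [-0.0012  0.0005  0.0008] ang 0.001
travel [-0.0005  0.      0.0452] dr [-8.0000e-04 -1.8000e-03 -3.1408e+00] ang 3.141
```

View pics/w3.png

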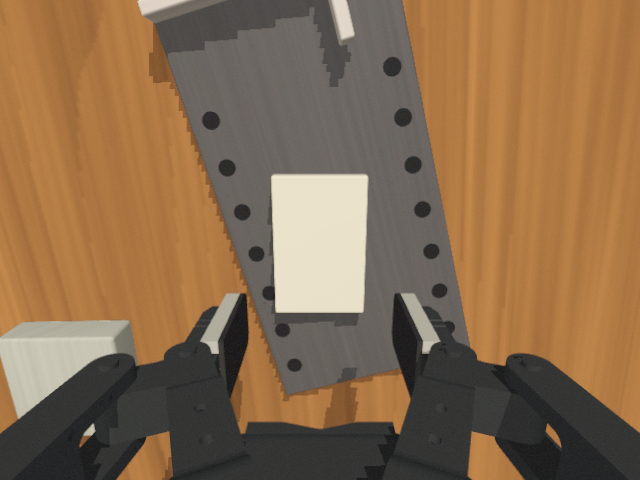

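```bash
python3 -m crank '{"dr":[[0,0,0],[0,0,0],[0,0,0],[0,0,0],[0,0,0],[0,0,0],[0,0,0]],"travel":[[0,0,0.025],[0,0,0.04],[0,0,0.0455],[0,0,0.0455],[0,0,0.0455],[0,0,0.0455],[0,0,0.0455]],"hand":[0.056,0.056,0.056,0.056,0.03,0.03,0.03]}'
python3 - <<'E'
from h import *
# target: tray frame from w2
a=np.array([.4783,.2952]);b=np.array([.5777,.3147]);ex=np.array([.198,-.980]);ey=np.array([.98,.198])
m=(a+b)/2; print(m, (m+ey*0+ex*(34+15)*1e-3))
togo([0.5395,0.1764,0.012],[.98,.198,0])
E
```

```text
clock: 3.82
eef_pos: [0.5409, 0.1782, 0.006]
tool_rot: [0.732, 0.681, 0.001, 0.0]
ft_force: [-0.7, -0.5, 6.9]
grip_width: 0.0421
[0.528   0.30495] [0.537702 0.25693 ]
t 3.83 tcp [0.5409 0.1782 0.006 ] toolx [0.073 0.997 0.001] tooly [ 0.997 -0.073  0.002] toolz [ 0.002  0.001 -1.   ] F [-0.7 -0.5  6.9] w 0.0421 q [ 0.32  0.57 -0.14  0.87  0.    1.96]
travel [-0.0019 -0.0012 -0.006 ] dr [ 0.0022 -0.0006 -0.2723] ang 0.272
travel [-0.0019 -0.0012 -0.006 ] dr [-9.0000e-04 -3.2000e-03  2.8693e+00] ang 2.869
```

Run:
```python
from h import *
togo([0.535,0.2502,0.012],[.98,.199,0])
```

```text
t 3.83 tcp [0.5409 0.1782 0.006 ] toolx [0.073 0.997 0.001] tooly [ 0.997 -0.073  0.002] toolz [ 0.002  0.001 -1.   ] F [-0.7 -0.5  6.9] w 0.0421 q [ 0.32  0.57 -0.14  0.87  0.    1.96]
travel [ 0.0714 -0.0111 -0.0059] dr [ 0.0022 -0.0006 -0.2733] ang 0.273
travel [ 0.0714 -0.0111 -0.0059] dr [-9.0000e-04 -3.2000e-03  2.8683e+00] ang 2.868
```

```bash
python3 -m crank '{"dr":[[0,0,0],[0,0,-0.1],[0,0,-0.2],[0,0,-0.273],[0,0,-0.273]],"travel":[[0,0,-0.009],[0.025,-0.004,-0.009],[0.05,-0.008,-0.009],[0.0714,-0.011,-0.009],[0.0714,-0.011,-0.009]],"hand":[0.03,0.03,0.03,0.03,0.03]}'
python3 - <<'E'
from h import *
togo([0.535,0.2502,0.005],[.98,.199,0]);shot("wrist","w4")
E
```

```text
clock: 4.45
eef_pos: [0.534, 0.2511, 0.0139]
tool_rot: [0.632, 0.775, 0.0, 0.0]
ft_force: [0.9, 0.8, -0.9]
grip_width: 0.0419
t 4.45 tcp [0.534  0.2511 0.0139] toolx [-0.2   0.98  0.  ] tooly [0.98 0.2  0.  ] toolz [ 0.  0. -1.] F [ 0.9  0.8 -0.9] w 0.0419 q [ 0.44  0.59 -0.06  0.92 -0.    1.81]
travel [-0.0011  0.0008  0.0089] dr [ 0.0002 -0.      0.0014] ang 0.001
travel [-0.0011  0.0008  0.0089] dr [ 1.0000e-04  3.0000e-04 -3.1402e+00] ang 3.14
```

View pics/w4.png

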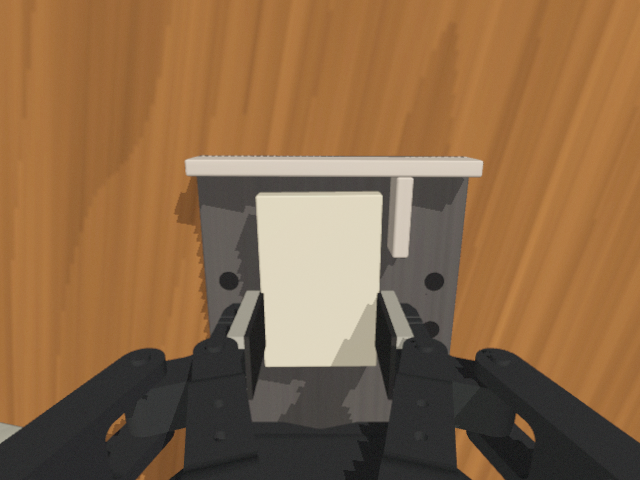

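Run:
```python
from h import *
im,c=load("w4"); o=np.array([.534,.2511]);ex=np.array([-.2,.98]);ey=np.array([.98,.2])
for n,p,z in(("fence inner floor",(290,176),.006),("tile back L",(257,194),.0219),("tile back R",(381,192),.0219),("tile frontL",(266,366),.0219),("tile frontR",(376,366),.0219),("side fence inner top",(391,180),.018),("side fence inner top front",(393,256),.018),("fence top inner",(290,173),.018)):
    P=plane([p],c,z)[0][:2]-o; print(n,np.round([P@ex,P@ey],4))
```

```text
fence inner floor [ 0.0517 -0.0106]
tile back L [ 0.0476 -0.0209]
tile back R [0.0483 0.0216]
tile frontL [-0.0202 -0.0204]
tile frontR [-0.0202  0.0226]
side fence inner top [0.0518 0.0255]
side fence inner top front [0.0238 0.0276]
fence top inner [ 0.0542 -0.0097]
```

```bash
python3 -m crank '{"dr":[[0,0,0],[0,0,0],[0,0,0],[0,0,0],[0,0,0],[0,0,0]],"travel":[[0,0,0.005],[0,0,0.0085],[0.002,0.001,0.0085],[0.004,0.002,0.0085],[0.006,0.002,0.0085],[0.006,0.002,0.0085]],"hand":[0.03,0.03,0.03,0.03,0.03,0.03]}'
python3 - <<'E'
from h import *
stat()
E
```

```text
clock: 5.25
eef_pos: [0.5357, 0.2545, 0.006]
tool_rot: [0.634, 0.774, -0.0, 0.001]
ft_force: [-0.5, -2.9, 5.5]
grip_width: 0.042
t 5.25 tcp [0.5357 0.2545 0.006 ] toolx [-0.197  0.98  -0.002] tooly [0.98  0.197 0.001] toolz [ 0.001 -0.002 -1.   ] F [-0.5 -2.9  5.5] w 0.042 q [ 0.44  0.6  -0.06  0.9  -0.    1.82]
```

```bash
python3 -m crank '{"dr":[[0,0,0],[0,0,0],[0,0,0],[0,0,0],[0,0,0],[0,0,0]],"travel":[[0.0015,0,0],[0.003,0.0,0],[0.003,0.002,0],[0.003,0.0035,0],[0.003,0.0045,0],[0.003,0.0045,0]],"hand":[0.03,0.03,0.03,0.03,0.03,0.03]}'
python3 - <<'E'
from h import *
stat();shot("wrist","w5")
E
```

```text
clock: 6.0
eef_pos: [0.5355, 0.2572, 0.006]
tool_rot: [0.634, 0.774, -0.003, -0.001]
ft_force: [-9.9, -5.4, 13.3]
grip_width: 0.042
t 6.0 tcp [0.5355 0.2572 0.006 ] toolx [-0.197  0.98  -0.002] tooly [ 0.98   0.197 -0.007] toolz [-0.006 -0.004 -1.   ] F [-9.9 -5.4 13.3] w 0.042 q [ 0.45  0.61 -0.05  0.92 -0.    1.82]
```

View pics/w5.png

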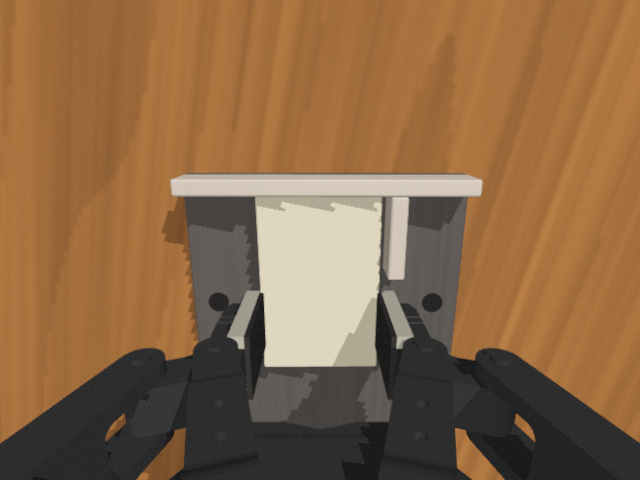

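```bash
python3 -m crank '{"dr":[[0,0,0],[0,0,0],[0,0,0],[0,0,0]],"travel":[[-0.001,0.0,-0.001],[-0.001,0.0015,-0.001],[-0.001,0.003,-0.001],[-0.001,0.003,-0.001]],"hand":[0.03,0.03,0.03,0.03]}'
python3 - <<'E'
from h import *
stat();im,_=shot("wrist","w6");cv2.imwrite("pics/z6.png",cv2.resize(im[160:380,180:480],None,fx=2.6,fy=2.6,interpolation=cv2.INTER_CUBIC))
E
```

```text
clock: 6.55
eef_pos: [0.5378, 0.2576, 0.0061]
tool_rot: [0.633, 0.774, -0.004, -0.002]
ft_force: [-11.0, -4.2, 11.8]
grip_width: 0.0421
t 6.55 tcp [0.5378 0.2576 0.0061] toolx [-0.198  0.98  -0.001] tooly [ 0.98   0.198 -0.009] toolz [-0.008 -0.003 -1.   ] F [-11.   -4.2  11.8] w 0.0421 q [ 0.45  0.62 -0.04  0.92  0.    1.82]
```

View pics/z6.png

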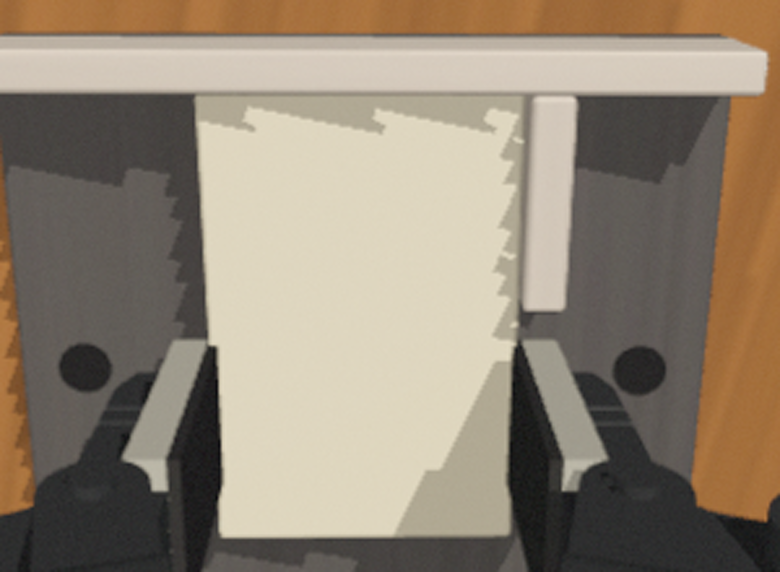

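```bash
python3 -m crank '{"dr":[[0,0,0],[0,0,0],[0,0,0],[0,0,0],[0,0,0],[0,0,0]],"travel":[[0,-0.001,0],[0,-0.001,0],[0,-0.001,-0.001],[0,-0.001,-0.02],[0,-0.001,-0.06],[0,-0.001,-0.12]],"hand":[0.058,0.058,0.058,0.058,0.058,0.058]}'
python3 - <<'E'
from meas import *
stat();im,c=shot("wrist","w7")
for q in tiles(im,3000):
    P=plane(q,c,.014);print(np.round(q,1).tolist(),np.round(P.mean(0),4),np.round(P-np.roll(P,1,0),4)[:,:2].tolist())
E
```

```text
clock: 7.35
eef_pos: [0.5398, 0.2588, 0.1254]
tool_rot: [0.633, 0.774, -0.002, -0.001]
ft_force: [1.3, 1.1, -0.3]
grip_width: 0.0579
t 7.35 tcp [0.5398 0.2588 0.1254] toolx [-0.199  0.98  -0.001] tooly [ 0.98   0.199 -0.004] toolz [-0.004 -0.002 -1.   ] F [ 1.3  1.1 -0.3] w 0.0579 q [0.45 0.5  0.1  1.18 0.   1.82]
[[282.4, 167.5], [347.7, 168.4], [349.4, 263.0], [285.6, 263.0]] [0.5354 0.2695 0.014 ] [[-0.0132, 0.063], [0.0407, 0.0077], [0.015, -0.062], [-0.0425, -0.0087]]
```

View pics/w7.png

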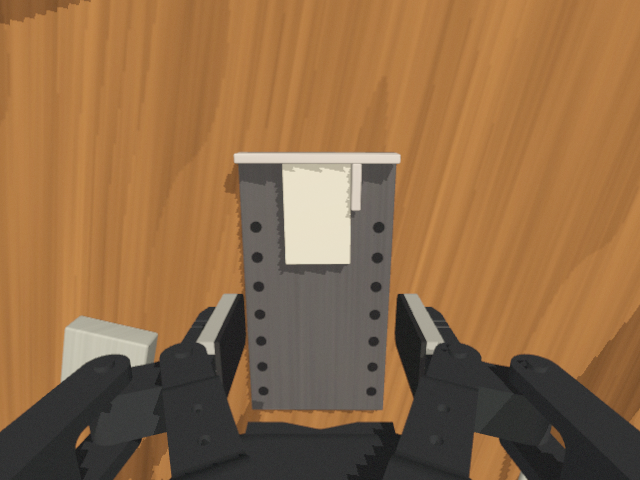

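Run:
```python
from h import *
_,c=load("w7")
F=plane([[285.6,263.5],[349.4,263.5]],c,.014); f=F.mean(0)
H=plane([[317.5,227],[317.5,391]],c,.006); ex=(H[1]-H[0])[:2];ex/=np.linalg.norm(ex)
E=plane([[317,163.5]],c,.006)
print("front mid",f,"ex",ex,"fence",E,"len",(f-E[0])[:2]@ex)
# tray corners
B=plane([[253,410],[384,410]],c,.006);print(B,"fence->end",(B.mean(0)-E[0])[:2]@ex)
ey=np.array([-ex[1],ex[0]]);print("offset of front mid from centreline",((f-H[0])[:2])@ey)
np.savez("tray.npz",f=f[:2],ex=ex,ey=ey)
```

```text
front mid [0.54251712 0.23787457 0.014     ] ex [ 0.19622785 -0.98055833] fence [[0.52908975 0.3029169  0.006     ]] len 0.06641262114014047
[[0.51715291 0.10406654 0.006     ]
 [0.61861125 0.1249685  0.006     ]] fence->end 0.19234871319781868
offset of front mid from centreline 7.54696368732681e-05
```

Run:
```python
from h import *
togo([0.437,-0.088,0.13],[.975,-.22,0])
```

```text
t 7.4 tcp [0.5449 0.2613 0.1363] toolx [-0.199  0.98   0.003] tooly [0.98  0.199 0.012] toolz [ 0.011  0.006 -1.   ] F [2.9 0.4 6.1] w 0.0582 q [0.45 0.49 0.12 1.19 0.   1.82]
travel [-0.3209 -0.1752  0.0032] dr [ 0.0114 -0.0057  0.4218] ang 0.422
travel [-0.3209 -0.1752  0.0032] dr [ 0.0078  0.0158 -2.7197] ang 2.72
```

```bash
python3 -m crank '{"dr":[[0,0,0.06],[0,0,0.12],[0,0,0.18],[0,0,0.24],[0,0,0.3],[0,0,0.36],[0,0,0.42],[0,0,0.42],[0,0,0.42]],"travel":[[-0.046,-0.025,0],[-0.092,-0.05,0],[-0.138,-0.075,0],[-0.183,-0.1,0],[-0.229,-0.125,0],[-0.275,-0.15,0],[-0.321,-0.175,0],[-0.321,-0.175,0],[-0.321,-0.175,0]],"hand":[0.057,0.057,0.057,0.057,0.057,0.057,0.057,0.057,0.057]}'
python3 - <<'E'
from meas import *
stat();im,c=shot("wrist","w8")
for q in tiles(im,3000):
  for z in(.008,):
    P=plane(q,c,z);print(np.round(q,1).tolist(),np.round(P.mean(0),4),np.round(P-np.roll(P,1,0),4)[:,:2].tolist(),[round(np.linalg.norm(P[i]-P[i-1]),4) for i in range(4)])
E
```

```text
clock: 8.52
eef_pos: [0.4337, -0.09, 0.1265]
tool_rot: [0.781, 0.625, 0.001, 0.0]
ft_force: [1.3, -0.4, 0.5]
grip_width: 0.0571
t 8.53 tcp [ 0.4337 -0.09    0.1265] toolx [0.219 0.976 0.001] tooly [ 0.976 -0.219  0.001] toolz [ 0.001  0.    -1.   ] F [ 1.3 -0.4  0.5] w 0.0571 q [-0.2   0.21 -0.33  1.04  0.    1.59]
[[291.5, 171.0], [355.5, 171.0], [353.6, 267.0], [293.3, 267.0]] [ 0.4385 -0.0832  0.008 ] [[0.0147, 0.0652], [0.0409, -0.0092], [-0.0143, -0.0653], [-0.0413, 0.0093]] [np.float64(0.0668), np.float64(0.0419), np.float64(0.0668), np.float64(0.0423)]
```

View pics/w8.png

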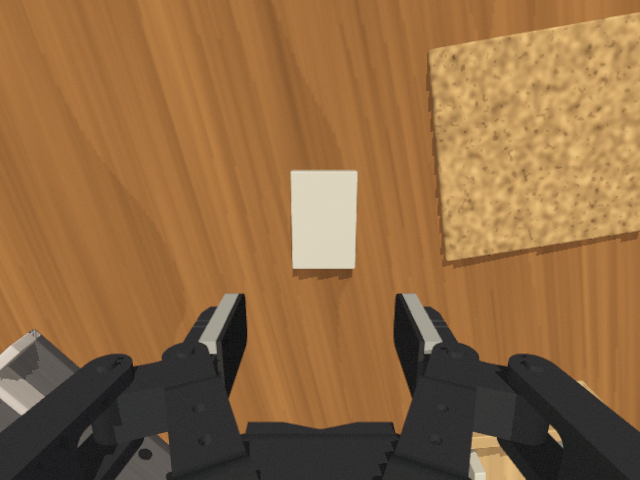

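Run:
```python
from h import *
_,c1=load("w1");_,c8=load("w8")
a=[[258.7,357.8],[269.6,305.6],[305.8,312.6],[293.4,364.7]]; b=[[293.3,267],[291.5,171],[355.5,171],[353.6,267]]
print(np.round(tri([a,b],[c1,c8]),4))
togo([.4376,-.0871,.0025],[.976,-.219,0])
```

```text
[[ 0.4105 -0.1114  0.0073]
 [ 0.4249 -0.0465  0.0027]
 [ 0.4663 -0.056   0.0013]
 [ 0.4515 -0.1204  0.0077]]
t 8.57 tcp [ 0.4338 -0.0894  0.1264] toolx [0.217 0.976 0.   ] tooly [ 0.976 -0.217  0.001] toolz [ 0.001  0.    -1.   ] F [ 0.3 -0.4  0. ] w 0.0568 q [-0.2   0.21 -0.33  1.04  0.    1.59]
travel [0.003  0.0031 0.1239] dr [ 0.0008 -0.0005  0.0017] ang 0.002
travel [0.003  0.0031 0.1239] dr [ 8.0000e-04  1.2000e-03 -3.1398e+00] ang 3.14
```

```bash
python3 -m crank '{"dr":[[0,0,0],[0,0,0],[0,0,0],[0,0,0],[0,0,0],[0,0,0],[0,0,0],[0,0,0],[0,0,0],[0,0,0]],"travel":[[0.003,0.003,0.05],[0.003,0.003,0.09],[0.003,0.003,0.112],[0.003,0.003,0.121],[0.003,0.003,0.1235],[0.003,0.003,0.1235],[0.003,0.003,0.1235],[0.003,0.003,0.1235],[0.003,0.003,0.1235],[0.003,0.003,0.1235]],"hand":[0.057,0.057,0.057,0.057,0.057,0.057,0.03,0.03,0.03,0.03]}'
python3 - <<'E'
from h import *
stat()
E
```

```text
clock: 9.82
eef_pos: [0.4378, -0.0878, 0.0044]
tool_rot: [0.78, 0.625, 0.001, 0.001]
ft_force: [-1.0, 1.2, 6.2]
grip_width: 0.0407
t 9.82 tcp [ 0.4378 -0.0878  0.0044] toolx [0.218 0.976 0.001] tooly [ 0.976 -0.218  0.003] toolz [ 0.003  0.    -1.   ] F [-1.   1.2  6.2] w 0.0407 q [-0.2   0.38 -0.48  0.71  0.    1.59]
```

```bash
python3 -m crank '{"dr":[[0,0,0],[0,0,0],[0,0,0]],"travel":[[0,0,-0.03],[0,0,-0.08],[0,0,-0.08]],"hand":[0.03,0.03,0.03]}'
python3 - <<'E'
from h import *
z=np.load("tray.npz");f,ex,ey=z["f"],z["ex"],z["ey"]
p=f+.0155*ex;print(p)
togo([*p,.06],[*ey,0],[*(-ex*np.sin(.18)),-np.cos(.18)])
shot("wrist","w9")
E
```

```text
clock: 10.2
eef_pos: [0.4405, -0.0886, 0.0871]
tool_rot: [0.781, 0.625, 0.003, 0.004]
ft_force: [0.3, -1.1, -1.1]
grip_width: 0.0404
[0.54555866 0.22267591]
t 10.2 tcp [ 0.4405 -0.0886  0.0871] toolx [0.219 0.976 0.   ] tooly [ 0.976 -0.219  0.01 ] toolz [ 0.01  -0.002 -1.   ] F [ 0.3 -1.1 -1.1] w 0.0404 q [-0.2   0.26 -0.38  0.93  0.    1.59]
travel [0.3267 0.0342 0.0275] dr [ 0.0475  0.1792 -0.4158] ang 0.455
travel [0.3267 0.0342 0.0275] dr [ 0.2475 -0.0655  2.7144] ang 2.726
```

View pics/w9.png

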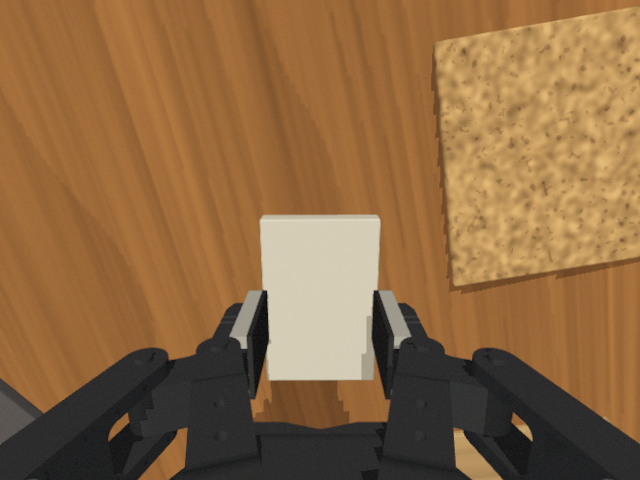

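```bash
python3 -m crank '{"dr":[[0,0,0],[0,0,0]],"travel":[[0,0,0],[0,0,0]],"hand":[0.03,0.03]}' >/dev/null
python3 - <<'E'
from meas import *
stat()
im,c=shot("wrist","w10"); T=np.array(eyes.camera("wrist")["T_tool_cam"])
m=white(im,150); 
cs=sorted(comps(m,3000),key=cv2.contourArea)[-1]; q=quad(cs); print(np.round(q,1))
for z in(-.008,-.004,0,.004):
    # intersect rays with tool plane z (tile top)
    u=cv2.undistortPoints(q.reshape(-1,1,2),c[0],c[1]).reshape(-1,2)
    d=np.c_[u,np.ones(4)]@T[:3,:3].T;o=T[:3,3];P=o+d*((z-o[2])/d[:,2])[:,None]
    print(z,np.round(P[:,:2],4).tolist())
E
```

```text
t 10.5 tcp [ 0.4356 -0.0875  0.0816] toolx [ 0.218  0.976 -0.   ] tooly [ 0.976 -0.218 -0.003] toolz [-0.003  0.001 -1.   ] F [ 0.1 -0.9 -0.5] w 0.0406 q [-0.2   0.26 -0.39  0.92  0.    1.59]
[[260.4 216.5]
 [379.2 214.7]
 [371.9 379. ]
 [267.6 379. ]]
-0.008 [[0.04, -0.0199], [0.0406, 0.0213], [-0.0258, 0.0212], [-0.0258, -0.0199]]
-0.004 [[0.039, -0.0206], [0.0397, 0.022], [-0.0287, 0.0219], [-0.0287, -0.0206]]
0 [[0.0381, -0.0212], [0.0387, 0.0226], [-0.0316, 0.0225], [-0.0316, -0.0212]]
0.004 [[0.0372, -0.0218], [0.0378, 0.0232], [-0.0345, 0.0231], [-0.0345, -0.0218]]
```

Run:
```python
from h import *
z=np.load("tray.npz");f,ex,ey=z["f"],z["ex"],z["ey"]
p=f+.016*ex
togo([*p,.06],[*ey,0],[*(-ex*np.sin(.18)),-np.cos(.18)])
```

```text
t 10.6 tcp [ 0.4359 -0.0875  0.0818] toolx [ 0.218  0.976 -0.   ] tooly [ 0.976 -0.218 -0.002] toolz [-0.002  0.    -1.   ] F [ 0.2 -0.1 -0.2] w 0.0403 q [-0.2   0.26 -0.38  0.92  0.    1.59]
travel [0.3262 0.0396 0.0217] dr [ 0.0352  0.1769 -0.4167] ang 0.454
travel [0.3262 0.0396 0.0217] dr [ 0.2443 -0.0486  2.7141] ang 2.726
```

```bash
python3 -m crank '{"dr":[[0.005,0.025,-0.06],[0.01,0.05,-0.12],[0.015,0.075,-0.18],[0.02,0.1,-0.24],[0.025,0.125,-0.3],[0.03,0.15,-0.36],[0.035,0.177,-0.417],[0.035,0.177,-0.417],[0.035,0.177,-0.417]],"travel":[[0.046,0.0057,0],[0.093,0.0113,0],[0.14,0.017,0],[0.186,0.0226,0],[0.233,0.028,0],[0.28,0.034,0.01],[0.326,0.0396,0.0217],[0.326,0.0396,0.0217],[0.326,0.0396,0.0217]],"hand":[0.03,0.03,0.03,0.03,0.03,0.03,0.03,0.03,0.03]}'
python3 - <<'E'
from h import *
z=np.load("tray.npz");f,ex,ey=z["f"],z["ex"],z["ey"]
p=f+.016*ex
togo([*p,.0152],[*ey,0],[*(-ex*np.sin(.18)),-np.cos(.18)])
shot("wrist","w11")
E
```

```text
clock: 11.72
eef_pos: [0.5456, 0.2213, 0.0601]
tool_rot: [0.631, 0.77, 0.056, -0.069]
ft_force: [-0.8, 0.2, -0.3]
grip_width: 0.0404
t 11.72 tcp [0.5456 0.2213 0.0601] toolx [-0.193  0.965  0.177] tooly [ 0.98   0.197 -0.   ] toolz [-0.035  0.174 -0.984] F [-0.8  0.2 -0.3] w 0.0404 q [ 0.29  0.53 -0.05  0.97  0.18  1.67]
travel [-0.0071  0.0002  0.0443] dr [-0.0001  0.0018  0.0003] ang 0.002
travel [-0.0071  0.0002  0.0443] dr [-2.8000e-03 -2.0000e-04 -3.1413e+00] ang 3.141
```

View pics/w11.png

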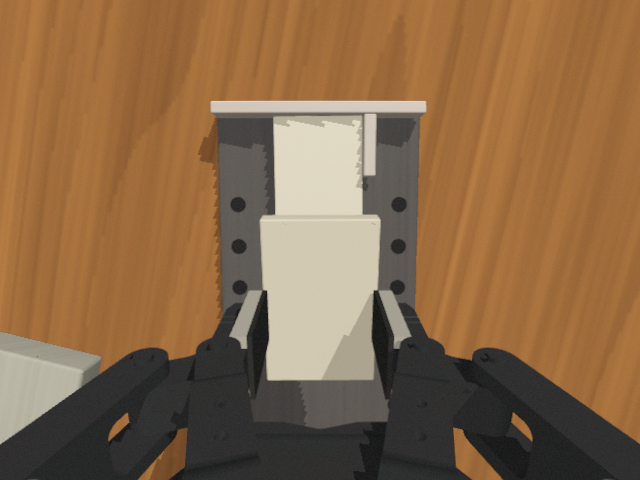

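Run:
```python
from h import *
_,c=load("w11");z=np.load("tray.npz");f,ex,ey=z["f"],z["ex"],z["ey"]
E=plane([[318,117]],c,.006)[0][:2];L=plane([[274.5,170]],c,.014)[0][:2];R=plane([[363,170]],c,.014)[0][:2]
H=[plane([p],c,.006)[0][:2] for p in((238,204.5),(399,204.5),(238.5,246),(398.5,246))]
print("fence x rel f",(E-f)@ex,"tile1 mid y rel f",((L+R)/2-f)@ey,"width",np.linalg.norm(R-L),"holes mid y",((H[0]+H[1])/2-f)@ey,((H[2]+H[3])/2-f)@ey)
o,R_=stat(); cc=o["eef_pos"]+R_@[.0053,.0007,0];print("tile2 ctr now: x,y rel f",(cc[:2]-f)@ex,(cc[:2]-f)@ey,cc[2])
```

```text
fence x rel f -0.06782676252042155 tile1 mid y rel f -0.000125260300815608 width 0.04389988682243666 holes mid y -0.0002972524120484815 -0.000311478208369904
t 11.78 tcp [0.5458 0.2209 0.0606] toolx [-0.193  0.965  0.177] tooly [0.981 0.196 0.001] toolz [-0.034  0.174 -0.984] F [-0.  -0.2 -0.7] w 0.0404 q [ 0.29  0.52 -0.05  0.97  0.18  1.67]
tile2 ctr now: x,y rel f 0.012055579246735573 0.0006137979283186316 0.06151964582565643
```

```bash
python3 -m crank '{"dr":[[0,0,0],[0,0,0],[0,0,0],[0,0,0],[0,0,0],[0,0,0]],"travel":[[-0.003,-0.0005,0.02],[-0.005,-0.0005,0.034],[-0.006,-0.0005,0.04],[-0.0065,-0.0005,0.0425],[-0.007,-0.0005,0.044],[-0.007,-0.0005,0.044]],"hand":[0.03,0.03,0.03,0.03,0.03,0.03]}'
python3 - <<'E'
from h import *
o,R_=stat(); z=np.load("tray.npz");f,ex,ey=z["f"],z["ex"],z["ey"]; cc=o["eef_pos"]+R_@[.0053,.0007,0];print("tile2 ctr now: x,y rel f",(cc[:2]-f)@ex,(cc[:2]-f)@ey,cc[2]);shot("wrist","w12"); shot("side","s12")
E
```

```text
clock: 12.52
eef_pos: [0.5463, 0.2227, 0.0169]
tool_rot: [0.631, 0.77, 0.058, -0.068]
ft_force: [0.5, 0.3, -0.1]
grip_width: 0.0403
t 12.53 tcp [0.5463 0.2227 0.0169] toolx [-0.194  0.965  0.178] tooly [0.98  0.197 0.003] toolz [-0.032  0.175 -0.984] F [ 0.5  0.3 -0.1] w 0.0403 q [ 0.3   0.57 -0.1   0.88  0.18  1.67]
tile2 ctr now: x,y rel f 0.01038005168439689 0.0013820876562108111 0.01784719936190333
```

View pics/w12.png

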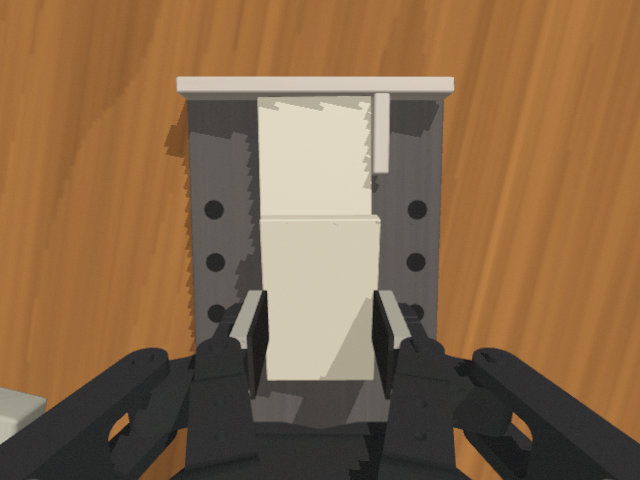

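```bash
python3 -m crank '{"dr":[[0,0,0],[0,0,0],[0,0,0],[0,0,0]],"travel":[[-0.0002,-0.001,0.001],[-0.0004,-0.001,0.0022],[-0.0004,-0.001,0.0028],[-0.0004,-0.001,0.0028]],"hand":[0.03,0.03,0.03,0.03]}'
python3 - <<'E'
from h import *
stat()
E
```

```text
clock: 13.12
eef_pos: [0.5453, 0.2226, 0.0155]
tool_rot: [0.631, 0.77, 0.058, -0.068]
ft_force: [-3.0, -1.6, 9.3]
grip_width: 0.04
t 13.12 tcp [0.5453 0.2226 0.0155] toolx [-0.194  0.965  0.179] tooly [0.981 0.196 0.004] toolz [-0.031  0.176 -0.984] F [-3.  -1.6  9.3] w 0.04 q [ 0.3   0.57 -0.1   0.87  0.18  1.67]
```

Contact (9 N up). Release and retreat along the tool axis.

```bash
python3 -m crank '{"dr":[[0,0,0],[0,0,0],[0,0,0],[0,0,0],[0,0,0],[0,0,0],[0,0,0],[0,0,0]],"travel":[[0,0,-0.0012],[0,0,-0.0012],[0,0,-0.0012],[0,0,-0.01],[0,0,-0.04],[0,0,-0.09],[0,0,-0.12],[0,0,-0.12]],"hand":[0.058,0.058,0.058,0.058,0.058,0.058,0.058,0.058]}'
python3 - <<'E'
from h import *
stat();shot("wrist","w13");im,_=shot("side","s13");cv2.imwrite("pics/z13.png",cv2.resize(im[230:350,170:300],None,fx=5,fy=5,interpolation=cv2.INTER_CUBIC))
E
```

```text
clock: 14.12
eef_pos: [0.5513, 0.2018, 0.1355]
tool_rot: [0.631, 0.77, 0.061, -0.066]
ft_force: [0.5, -0.3, -0.2]
grip_width: 0.0576
t 14.12 tcp [0.5513 0.2018 0.1355] toolx [-0.194  0.965  0.179] tooly [0.981 0.196 0.01 ] toolz [-0.026  0.177 -0.984] F [ 0.5 -0.3 -0.2] w 0.0576 q [0.26 0.45 0.04 1.14 0.18 1.63]
```

View pics/w13.png

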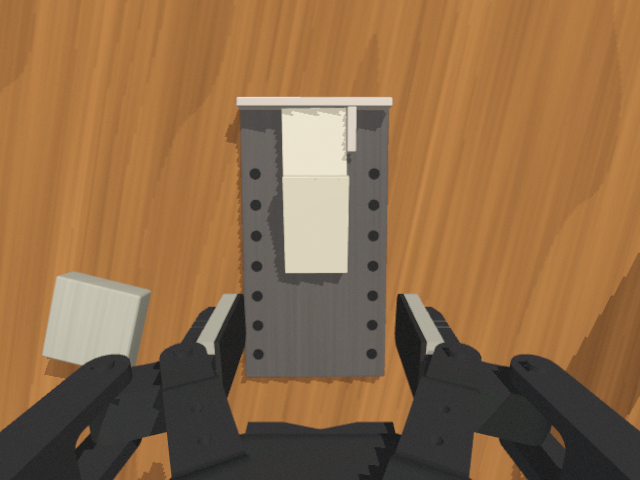

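View pics/z13.png

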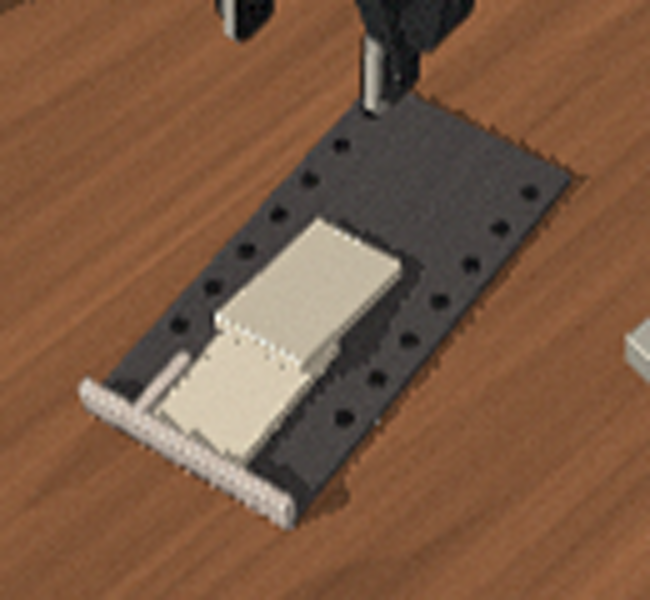

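Run:
```python
from meas import *
_,c=load("w13");z=np.load("tray.npz");f,ex,ey=z["f"],z["ex"],z["ey"]
im,_=load("w13")
for n,p,h in(("t2 front top",[[285.5,273],[348,273]],.014),("fence",[[315,108]],.006),("t2 back top",[[283,176.5],[349,176.5]],.026)):
    P=plane(p,c,h)[:,:2].mean(0);print(n,(P-f)@ex,(P-f)@ey)
# rack tile coarse from top + side at z=.05
it,ct=load("top1");a=it[150:250,450:540]
iS,cs=load("side1")
for s,im,x0,y0 in(("top",it,450,150),("side",iS,350,130)):
    cv2.imwrite(f"pics/r_{s}.png",cv2.resize(im[y0:y0+80,x0:x0+90],None,fx=8,fy=7,interpolation=cv2.INTER_CUBIC))
```

```text
t2 front top 0.046050189151579844 0.0011388992480216534
fence -0.0685237710769362 0.00011961772225085782
t2 back top -0.020467044270498252 0.0007502713303417109
```

View pics/r_top.png

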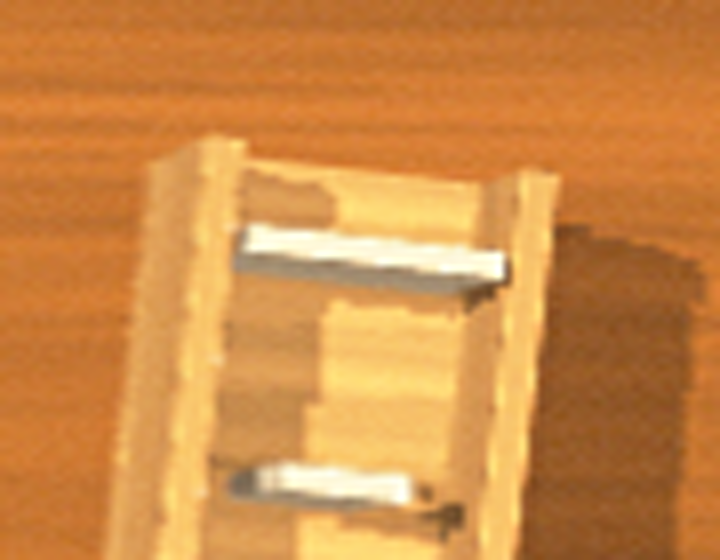

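Run:
```python
from h import *
_,ct=load("top1")
print(plane([[480.6,184.3],[513,187.9],[496.9,186]],ct,.05))
p=plane([[496.9,186]],ct,.05)[0]
togo([p[0],p[1],.2],[.994,-.11,0])
```

```text
[[ 0.57797419 -0.26782472  0.05      ]
 [ 0.57111337 -0.33657781  0.05      ]
 [ 0.57475628 -0.30235945  0.05      ]]
t 14.22 tcp [0.5487 0.2014 0.1317] toolx [-0.194  0.965  0.178] tooly [0.981 0.196 0.002] toolz [-0.033  0.175 -0.984] F [-0.  -0.1  0.3] w 0.0584 q [0.26 0.45 0.03 1.14 0.18 1.63]
travel [-0.4789 -0.0733 -0.1563] dr [-0.0251 -0.178   0.3073] ang 0.356
travel [-0.4789 -0.0733 -0.1563] dr [ 0.254  -0.0359 -2.8231] ang 2.835
```

```bash
python3 -m crank '{"dr":[[-0.003,-0.02,0.035],[-0.006,-0.04,0.07],[-0.01,-0.07,0.12],[-0.014,-0.1,0.17],[-0.017,-0.12,0.21],[-0.02,-0.14,0.245],[-0.023,-0.16,0.28],[-0.025,-0.178,0.307],[-0.025,-0.178,0.307],[-0.025,-0.178,0.307]],"travel":[[-0.054,-0.008,-0.0175],[-0.108,-0.016,-0.035],[-0.162,-0.025,-0.053],[-0.216,-0.033,-0.07],[-0.27,-0.041,-0.088],[-0.324,-0.05,-0.106],[-0.378,-0.058,-0.123],[-0.432,-0.066,-0.141],[-0.479,-0.073,-0.156],[-0.479,-0.073,-0.156]],"hand":[0.04,0.04,0.04,0.04,0.04,0.04,0.04,0.04,0.04,0.04]}'
python3 -m crank '{"dr":[[0,0,0],[0,0,0]],"travel":[[0,0,0],[0,0,0]],"hand":[0.04,0.04]}' >/dev/null
python3 - <<'E'
from h import *
stat();shot("wrist","w14")
E
```

```text
clock: 15.48
eef_pos: [0.5743, -0.3055, 0.1973]
tool_rot: [0.746, 0.665, -0.001, -0.001]
ft_force: [-0.2, 0.5, -0.2]
grip_width: 0.04
t 15.72 tcp [ 0.575  -0.3005  0.1988] toolx [0.108 0.994 0.001] tooly [ 0.994 -0.108 -0.002] toolz [-0.002  0.001 -1.   ] F [-0.2 -0.5 -0.4] w 0.0403 q [-0.48  0.56  0.4   1.41  0.    1.2 ]
```

View pics/w14.png

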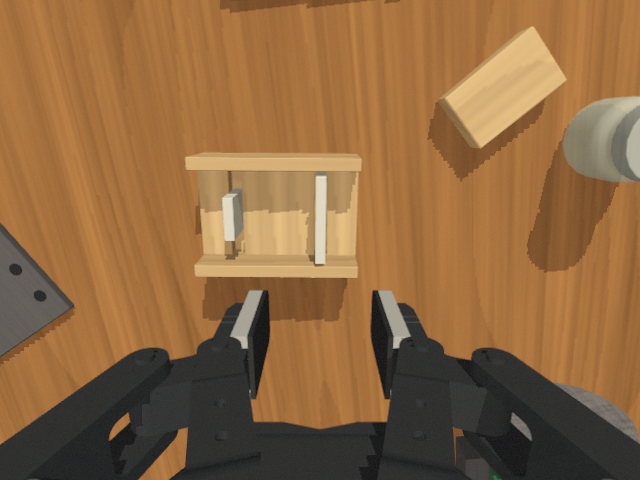

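Run:
```python
from meas import *
im,c=load("w14"); m=white(im,190,40)
for k in comps(m,200):
    r=cv2.minAreaRect(k); 
    if abs(r[0][0]-321)<10 and abs(r[0][1]-219)<20:
        q=quad(k);print(np.round(q,1).tolist());P=plane(q,c,.05);print(np.round(P,4).tolist(),"ctr",np.round(P.mean(0),4),[round(np.linalg.norm(P[i]-P[i-1]),4) for i in range(4)])
        # two-view height: top centre
        _,ct=load("top1"); print("tri ctr",np.round(tri([[q.mean(0)],[[496.9,186]]],[c,ct]),4))
        ctr=P.mean(0)
        e=max([P[i]-P[i-1] for i in range(4)],key=lambda v:np.linalg.norm(v));e=e/np.linalg.norm(e);print("len dir",e)
```

```text
[[315.5, 263.1], [317.3, 176.0], [324.0, 176.0], [324.0, 261.8]]
[[0.5683, -0.3337, 0.05], [0.5771, -0.2666, 0.05], [0.582, -0.2672, 0.05], [0.575, -0.3334, 0.05]] ctr [ 0.5756 -0.3002  0.05  ] [np.float64(0.0067), np.float64(0.0677), np.float64(0.0049), np.float64(0.0666)]
tri ctr [[ 0.5749 -0.2992  0.055 ]]
len dir [0.1308804  0.99139817 0.        ]
```

Run:
```python
from h import *
togo([.5753,-.300,.032],[.993,-.117,0])
```

```text
t 15.78 tcp [ 0.5753 -0.3005  0.1992] toolx [0.107 0.994 0.001] tooly [ 0.994 -0.107 -0.002] toolz [-0.001  0.001 -1.   ] F [0.1 0.5 0.2] w 0.0401 q [-0.48  0.56  0.4   1.41  0.    1.2 ]
travel [0.0004 0.0002 0.1672] dr [-0.0015 -0.0008  0.0096] ang 0.01
travel [0.0004 0.0002 0.1672] dr [ 1.300e-03 -2.400e-03 -3.132e+00] ang 3.132
```

```bash
python3 -m crank '{"dr":[[0,0,0.01],[0,0,0.01],[0,0,0.01],[0,0,0.01],[0,0,0.01],[0,0,0.01],[0,0,0.01],[0,0,0.01],[0,0,0.01],[0,0,0.01]],"travel":[[0,0,0.05],[0,0,0.1],[0,0,0.14],[0,0,0.16],[0,0,0.167],[0,0,0.167],[0,0,0.167],[0,0,0.167],[0,0,0.167],[0,0,0.167]],"hand":[0.04,0.04,0.04,0.04,0.04,0.04,0,0,0,0]}'
python3 - <<'E'
from h import *
stat();shot("wrist","w15")
E
```

```text
clock: 17.02
eef_pos: [0.5762, -0.3027, 0.0344]
tool_rot: [0.748, 0.664, 0.001, 0.001]
ft_force: [-0.4, 1.0, 6.4]
grip_width: 0.0064
t 17.02 tcp [ 0.5762 -0.3027  0.0344] toolx [ 0.119  0.993 -0.001] tooly [ 0.993 -0.119  0.002] toolz [ 0.002 -0.001 -1.   ] F [-0.4  1.   6.4] w 0.0064 q [-0.48  0.67  0.15  1.05  0.    1.21]
```

View pics/w15.png

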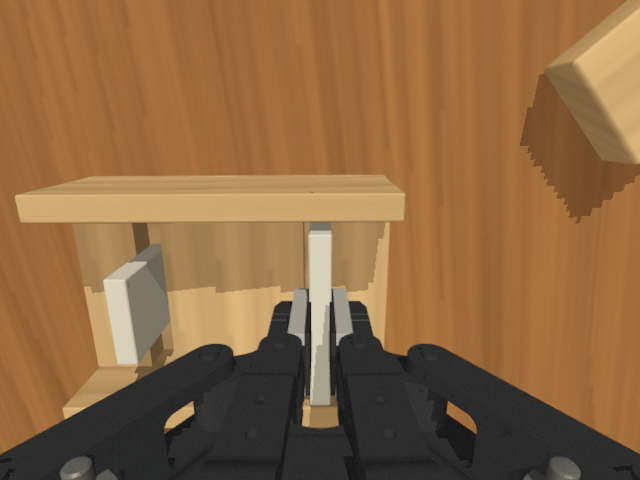

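```bash
python3 -m crank '{"dr":[[0,0,0],[0,0,0],[0,0,0],[0,0,0]],"travel":[[0,0,-0.02],[0,0,-0.06],[0,0,-0.1],[0,0,-0.1]],"hand":[0,0,0,0]}'
python3 - <<'E'
from h import *
_,ct=load("top1"); P=plane([[350,149],[416,150],[413.5,215.5],[349,213]],ct,.006);print(np.round(P,4).tolist(),P.mean(0))
_,c1=load("w1"); P1=plane([[361,263],[484,268],[350,373]],c1,.006);print("w1",np.round(P1,4).tolist(),(P1[1]+P1[2])/2)
shot("wrist","w16");shot("side","s16")
p=(P1[1]+P1[2])/2; a=.96;r=np.array([.993,-.119])
togo([p[0],p[1],.07],[*(r*np.cos(a)),np.sin(a)],[*(r*np.sin(a)),-np.cos(a)])
E
```

```text
clock: 17.58
eef_pos: [0.5776, -0.3036, 0.1371]
tool_rot: [0.748, 0.663, 0.001, 0.004]
ft_force: [0.4, 0.3, -0.2]
grip_width: 0.0064
[[0.6596, 0.0031, 0.006], [0.6589, -0.1415, 0.006], [0.5151, -0.1353, 0.006], [0.5195, 0.0048, 0.006]] [ 0.58827105 -0.06721663  0.006     ]
w1 [[0.5267, 0.0064, 0.006], [0.6618, 0.0009, 0.006], [0.5181, -0.1326, 0.006]] [ 0.58997205 -0.06583003  0.006     ]
t 17.68 tcp [ 0.5752 -0.3023  0.1327] toolx [ 0.12   0.993 -0.   ] tooly [ 0.993 -0.12   0.   ] toolz [ 0. -0. -1.] F [-0.3 -0.3 -0.8] w 0.0065 q [-0.48  0.59  0.28  1.26 -0.    1.21]
travel [ 0.2365 -0.0136  0.0627] dr [-9.6e-01  3.0e-04 -5.0e-04] ang 0.96
travel [ 0.2365 -0.0136  0.0627] dr [5.0000e-04 1.4505e+00 2.7861e+00] ang 3.141
```

View pics/w16.png

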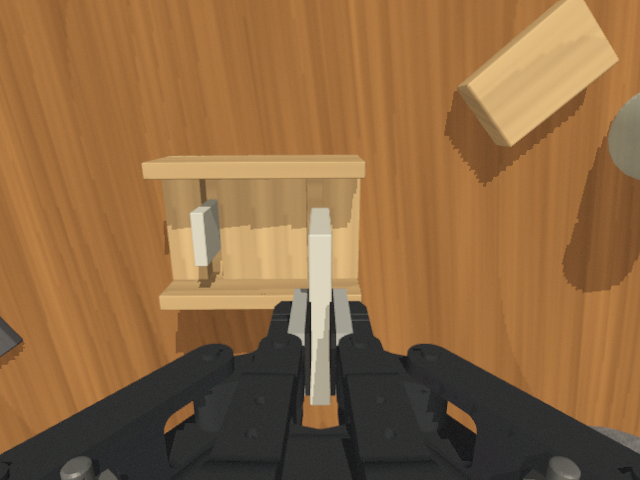

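```bash
python3 -m crank '{"dr":[[-0.05,0,0],[-0.18,0,0],[-0.32,0,0],[-0.46,0,0],[-0.6,0,0],[-0.74,0,0],[-0.87,0,0],[-0.96,0,0],[-0.96,0,0],[-0.96,0,0]],"travel":[[0.04,0,0],[0.09,-0.003,0],[0.14,-0.006,0],[0.19,-0.01,0.01],[0.23,-0.0136,0.02],[0.2365,-0.0136,0.03],[0.2365,-0.0136,0.045],[0.2365,-0.0136,0.0627],[0.2365,-0.0136,0.0627],[0.2365,-0.0136,0.0627]],"hand":[0,0,0,0,0,0,0,0,0,0]}'
python3 - <<'E'
from h import *
a=.96;r=np.array([.993,-.119])
togo([.588,-.066,.0257],[*(r*np.cos(a)),np.sin(a)],[*(r*np.sin(a)),-np.cos(a)])
im,_=shot("side","s17");cv2.imwrite("pics/z17.png",cv2.resize(im[100:280,220:420],None,fx=3.5,fy=3.3,interpolation=cv2.INTER_CUBIC))
E
```

```text
clock: 18.92
eef_pos: [0.5862, -0.0654, 0.0653]
tool_rot: [0.665, 0.59, 0.303, 0.342]
ft_force: [0.5, -0.0, 0.1]
grip_width: 0.0065
t 18.93 tcp [ 0.5862 -0.0654  0.0653] toolx [ 0.119  0.993 -0.   ] tooly [ 0.578 -0.069  0.813] toolz [ 0.807 -0.097 -0.582] F [ 0.5 -0.   0.1] w 0.0065 q [-0.1   0.43 -1.02 -0.83 -0.01  1.58]
travel [-0.0004 -0.0311  0.0246] dr [-0.0104  0.0004 -0.0001] ang 0.01
travel [-0.0004 -0.0311  0.0246] dr [6.0000e-04 1.6400e-02 3.1414e+00] ang 3.141
```

View pics/z17.png

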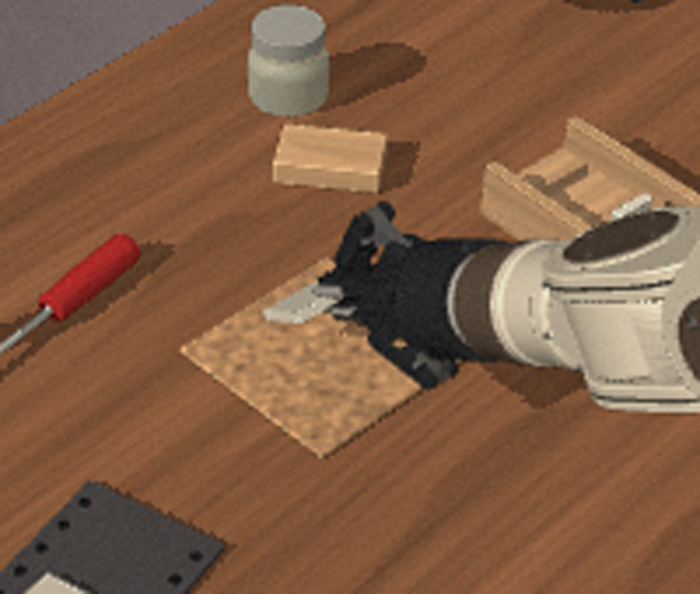

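Run:
```python
from h import *
a=.88;r=np.array([.993,-.119])
togo([.603,-.068,.032],[*(r*np.cos(a)),np.sin(a)],[*(r*np.sin(a)),-np.cos(a)])
```

```text
t 18.98 tcp [ 0.5879 -0.0656  0.0671] toolx [ 0.119  0.993 -0.   ] tooly [ 0.575 -0.069  0.815] toolz [ 0.809 -0.097 -0.579] F [0.9 0.3 0. ] w 0.0066 q [-0.1   0.43 -1.02 -0.83 -0.01  1.58]
travel [-0.0006 -0.0198  0.0328] dr [ 0.0728  0.0004 -0.0002] ang 0.073
travel [-0.0006 -0.0198  0.0328] dr [ 6.0000e-04 -1.1440e-01  3.1393e+00] ang 3.141
```

```bash
python3 -m crank '{"dr":[[0.04,0,0],[0.073,0,0],[0.073,0,0],[0.073,0,0],[0.073,0,0]],"travel":[[0,-0.004,0.015],[0,-0.01,0.024],[-0.0006,-0.016,0.03],[-0.0006,-0.0198,0.0328],[-0.0006,-0.0198,0.0328]],"hand":[0,0,0,0,0]}'
python3 - <<'E'
from h import *
stat();im,_=shot("side","s18");cv2.imwrite("pics/z18.png",cv2.resize(im[100:280,220:420],None,fx=3.5,fy=3.3,interpolation=cv2.INTER_CUBIC))
E
```

```text
clock: 19.6
eef_pos: [0.6045, -0.0682, 0.0342]
tool_rot: [0.676, 0.6, 0.284, 0.32]
ft_force: [0.1, -0.0, -0.1]
grip_width: 0.0065
t 19.6 tcp [ 0.6045 -0.0682  0.0342] toolx [0.119 0.993 0.   ] tooly [ 0.629 -0.076  0.774] toolz [ 0.768 -0.092 -0.633] F [ 0.1 -0.  -0.1] w 0.0065 q [-0.11  0.49 -0.94 -0.74 -0.01  1.58]
```

View pics/z18.png

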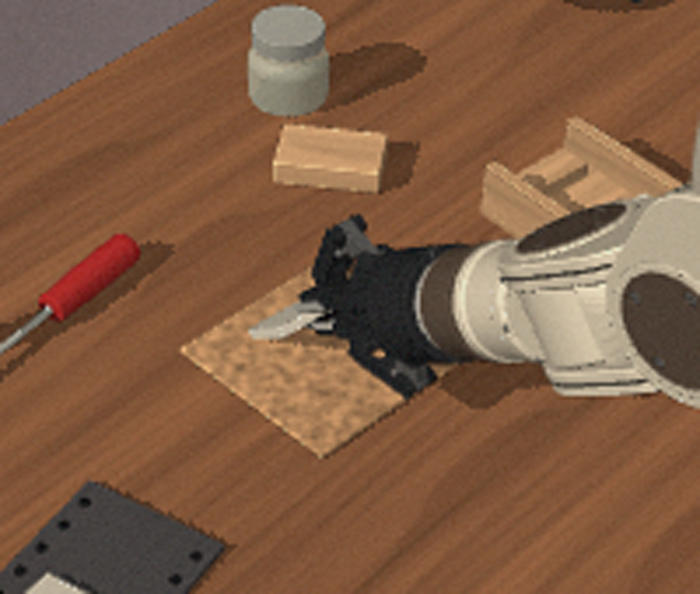

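```bash
python3 -m crank '{"dr":[[0,0,0],[0,0,0],[0,0,0],[0,0,0]],"travel":[[0,-0.002,0.0016],[0,-0.004,0.003],[0,-0.0054,0.0044],[0,-0.0054,0.0044]],"hand":[0,0,0,0]}'
```

```text
clock: 20.15
eef_pos: [0.6052, -0.0682, 0.0278]
tool_rot: [0.676, 0.599, 0.285, 0.321]
ft_force: [0.4, -0.1, -0.3]
grip_width: 0.0063
```

```bash
python3 -m crank '{"dr":[[0,0,0],[0,0,0],[0,0,0]],"travel":[[0,-0.001,0.0009],[0,-0.002,0.0018],[0,-0.002,0.0018]],"hand":[0,0,0]}'
```

```text
clock: 20.52
eef_pos: [0.6061, -0.0683, 0.0267]
tool_rot: [0.675, 0.599, 0.286, 0.322]
ft_force: [-3.4, 0.6, 4.8]
grip_width: 0.0063
```

```bash
python3 -m crank '{"dr":[[0,0,0],[0,0,0],[0,0,0],[0,0,0],[0,0,0],[0,0,0],[0,0,0],[0,0,0]],"travel":[[0,0,0],[0,0,0],[0,0,-0.008],[0,0,-0.016],[0,0,-0.026],[0,0.002,-0.04],[0,0.01,-0.06],[0,0.03,-0.08]],"hand":[0.017,0.017,0.017,0.018,0.02,0.02,0.02,0.02]}'
python3 - <<'E'
from h import *
stat();im,_=shot("side","s19");cv2.imwrite("pics/z19.png",cv2.resize(im[100:280,220:420],None,fx=3.5,fy=3.3,interpolation=cv2.INTER_CUBIC))
shot("wrist","w19")
E
```

```text
clock: 21.52
eef_pos: [0.5605, -0.0629, 0.0984]
tool_rot: [0.676, 0.6, 0.284, 0.32]
ft_force: [0.8, 0.0, 0.2]
grip_width: 0.02
t 21.52 tcp [ 0.5605 -0.0629  0.0984] toolx [0.119 0.993 0.   ] tooly [ 0.63  -0.076  0.773] toolz [ 0.767 -0.092 -0.635] F [0.8 0.  0.2] w 0.02 q [-0.11  0.23 -1.   -0.54 -0.01  1.58]
```

View pics/z19.png

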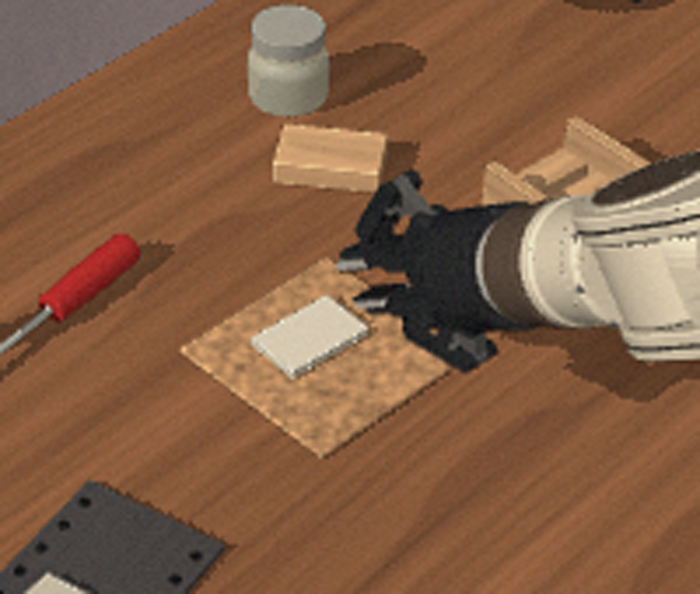

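View pics/w19.png

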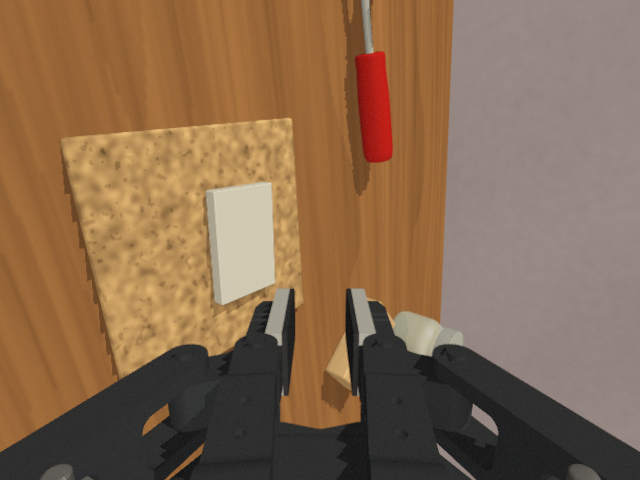

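Run:
```python
from meas import *
_,c=load("w19"); P=plane([[207,190],[271,183],[275,283],[216,303]],c,.014);print(np.round(P,4).tolist(),P.mean(0))
p=P.mean(0)
togo([p[0],p[1],.14],[.993,-.119,0])
```

```text
[[0.5823, -0.0285, 0.014], [0.629, -0.0358, 0.014], [0.6214, -0.1027, 0.014], [0.5743, -0.0939, 0.014]] [ 0.60174711 -0.06522496  0.014     ]
t 21.62 tcp [ 0.5638 -0.0632  0.1033] toolx [0.119 0.993 0.   ] tooly [ 0.622 -0.075  0.779] toolz [ 0.774 -0.093 -0.627] F [ 0.5 -0.2 -0.2] w 0.0199 q [-0.11  0.22 -1.   -0.54 -0.01  1.58]
travel [0.0026 0.0524 0.0065] dr [ 8.936e-01  1.000e-04 -5.000e-04] ang 0.894
travel [0.0026 0.0524 0.0065] dr [ 1.0000e-04 -1.3572e+00  2.8328e+00] ang 3.141
```

```bash
python3 -m crank '{"dr":[[0,0,0],[0.15,0,0],[0.33,0,0],[0.5,0,0],[0.67,0,0],[0.84,0,0],[0.893,0,0],[0.893,0,0],[0.893,0,0],[0.893,0,0]],"travel":[[0,0.03,-0.02],[0.0026,0.05,-0.01],[0.0026,0.0524,0.0065],[0.0026,0.0524,0.0065],[0.0026,0.0524,0.0065],[0.0026,0.0524,0.0065],[0.0026,0.0524,0.0065],[0.0026,0.0524,0.0065],[0.0026,0.0524,0.0065],[0.0026,0.0524,0.0065]],"hand":[0.02,0.03,0.057,0.057,0.057,0.057,0.057,0.057,0.057,0.057]}'
python3 - <<'E'
from meas import *
stat();im,c=shot("wrist","w20")
for q in tiles(im,3000):
    P=plane(q,c,.014);print(np.round(q,1).tolist(),np.round(P.mean(0),4),np.round(P-np.roll(P,1,0),4)[:,:2].tolist(),[round(np.linalg.norm(P[i]-P[i-1]),4) for i in range(4)])
E
```

```text
clock: 22.88
eef_pos: [0.5996, -0.0649, 0.1359]
tool_rot: [0.748, 0.664, -0.002, -0.002]
ft_force: [-0.6, -0.1, 0.3]
grip_width: 0.0568
t 22.88 tcp [ 0.5996 -0.0649  0.1359] toolx [0.119 0.993 0.   ] tooly [ 0.993 -0.119 -0.005] toolz [-0.005  0.001 -1.   ] F [-0.6 -0.1  0.3] w 0.0568 q [-0.11  0.5   0.14  1.21  0.    1.58]
[[295.5, 182.0], [358.6, 182.0], [355.7, 276.0], [297.3, 276.0]] [ 0.6043 -0.0659  0.014 ] [[0.0079, 0.0668], [0.0418, -0.005], [-0.0083, -0.0667], [-0.0415, 0.0049]] [np.float64(0.0673), np.float64(0.0421), np.float64(0.0672), np.float64(0.0418)]
```

View pics/w20.png

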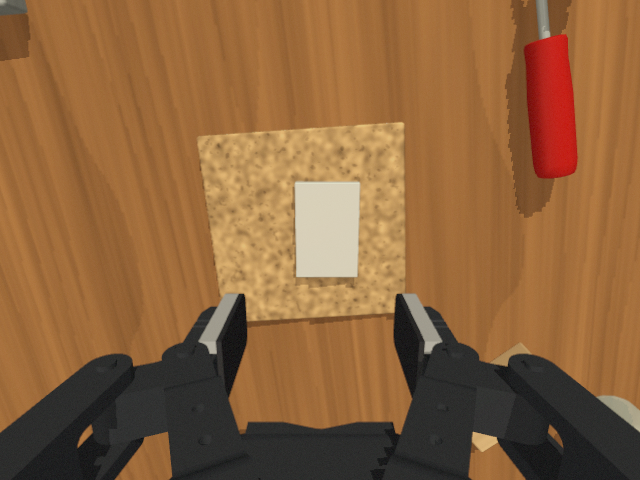

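Run:
```python
from h import *
_,a=load("w19");_,b=load("w20");print(tri([[[207,190],[271,183],[275,283],[216,303]],[[295.5,182],[358.6,182],[355.7,276],[297.3,276]]],[a,b]).round(4).tolist())
togo([.6038,-.0699,.0085],[.993,-.119,0])
```

```text
[[0.5869, -0.0306, 0.0071], [0.6292, -0.0354, 0.0138], [0.6209, -0.1018, 0.0146], [0.5788, -0.0991, 0.0067]]
t 22.93 tcp [ 0.5998 -0.065   0.1363] toolx [0.119 0.993 0.   ] tooly [ 0.993 -0.119 -0.005] toolz [-0.005  0.001 -1.   ] F [-0.   0.7 -0.1] w 0.0569 q [-0.11  0.5   0.14  1.21  0.    1.58]
travel [-0.0044  0.0052  0.1278] dr [-0.0048 -0.0001 -0.0005] ang 0.005
travel [-0.0044  0.0052  0.1278] dr [-1.0000e-04  7.5000e-03  3.1411e+00] ang 3.141
```

```bash
python3 -m crank '{"dr":[[-0.004,0,0],[-0.004,0,0],[-0.004,0,0],[-0.004,0,0],[-0.004,0,0],[-0.004,0,0],[-0.004,0,0],[-0.004,0,0],[-0.004,0,0],[-0.004,0,0]],"travel":[[-0.0044,0.005,0.05],[-0.0044,0.005,0.09],[-0.0044,0.005,0.114],[-0.0044,0.005,0.1245],[-0.0044,0.005,0.1275],[-0.0044,0.005,0.1275],[-0.0044,0.005,0.1275],[-0.0044,0.005,0.1275],[-0.0044,0.005,0.1275],[-0.0044,0.005,0.1275]],"hand":[0.057,0.057,0.057,0.057,0.057,0.057,0.03,0.03,0.03,0.03]}'
python3 -m crank '{"dr":[[0,0,0],[0,0,0],[0,0,0],[0,0,0],[0,0,0]],"travel":[[0,0,-0.03],[0,0,-0.08],[0,0,-0.08],[0,0,-0.08],[0,0,-0.08]],"hand":[0.03,0.03,0.03,0.03,0.03]}'
python3 - <<'E'
from meas import *
stat()
im,c=shot("wrist","w21"); T=np.array(eyes.camera("wrist")["T_tool_cam"])
q=quad(sorted(comps(white(im,150),3000),key=cv2.contourArea)[-1]); print(np.round(q,1))
for z in(-.006,-.004,-.002):
    u=cv2.undistortPoints(q.reshape(-1,1,2),c[0],c[1]).reshape(-1,2)
    d=np.c_[u,np.ones(4)]@T[:3,:3].T;o=T[:3,3];P=o+d*((z-o[2])/d[:,2])[:,None]
    print(z,np.round(P[:,:2],4).tolist(),P.mean(0).round(4))
E
```

```text
clock: 24.18
eef_pos: [0.6057, -0.0701, 0.0103]
tool_rot: [0.748, 0.664, 0.0, 0.0]
ft_force: [-1.9, 0.8, 5.3]
grip_width: 0.0404
clock: 24.8
eef_pos: [0.6036, -0.0698, 0.0869]
tool_rot: [0.748, 0.664, -0.002, -0.002]
ft_force: [0.2, -0.9, -1.4]
grip_width: 0.0403
t 24.8 tcp [ 0.6036 -0.0698  0.0869] toolx [0.119 0.993 0.   ] tooly [ 0.993 -0.119 -0.005] toolz [-0.005  0.001 -1.   ] F [ 0.2 -0.9 -1.4] w 0.0403 q [-0.12  0.55  0.08  1.11  0.    1.58]
[[267.8 380.3]
 [260.4 217. ]
 [379.2 217. ]
 [371.7 379.6]]
-0.006 [[-0.0279, -0.0202], [0.0392, -0.0203], [0.0392, 0.0217], [-0.0276, 0.0215]] [ 0.0057  0.0007 -0.006 ]
-0.004 [[-0.0294, -0.0205], [0.0388, -0.0206], [0.0388, 0.022], [-0.0291, 0.0218]] [ 0.0048  0.0007 -0.004 ]
-0.002 [[-0.0308, -0.0208], [0.0383, -0.0209], [0.0383, 0.0223], [-0.0305, 0.0221]] [ 0.0038  0.0007 -0.002 ]
```

View pics/w21.png

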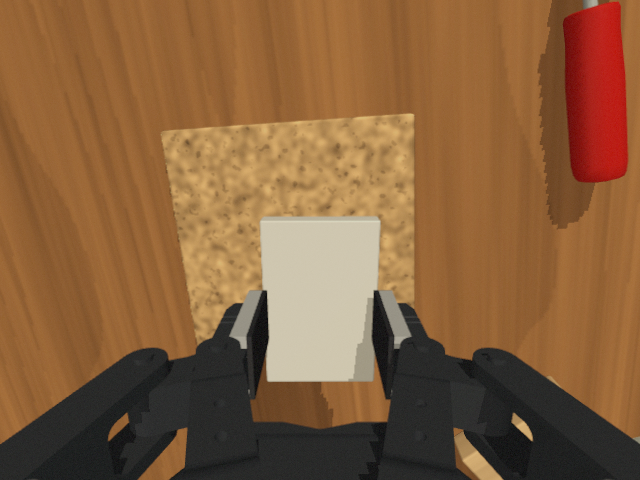

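Run:
```python
from h import *
z=np.load("tray.npz");f,ex,ey=z["f"],z["ex"],z["ey"]
p=f+.063*ex;print(p)
togo([*p,.065],[*ey,0],[*(-ex*np.sin(.18)),-np.cos(.18)])
```

```text
[0.55487948 0.17609939]
t 24.9 tcp [ 0.6037 -0.0699  0.0868] toolx [0.119 0.993 0.   ] tooly [ 0.993 -0.119 -0.005] toolz [-0.005  0.001 -1.   ] F [ 0.6  0.3 -0.7] w 0.0401 q [-0.12  0.55  0.08  1.11  0.    1.58]
travel [ 0.2384 -0.0777  0.0221] dr [ 0.0237  0.1777 -0.3168] ang 0.364
travel [ 0.2384 -0.0777  0.0221] dr [ 0.2528 -0.0337  2.8137] ang 2.825
```

```bash
python3 -m crank '{"dr":[[0.004,0.03,-0.053],[0.008,0.06,-0.106],[0.012,0.09,-0.16],[0.016,0.12,-0.21],[0.02,0.15,-0.264],[0.0237,0.178,-0.317],[0.0237,0.178,-0.317],[0.0237,0.178,-0.317],[0.0237,0.178,-0.317]],"travel":[[0.04,-0.013,0],[0.08,-0.026,0],[0.12,-0.039,0],[0.16,-0.052,0.003],[0.2,-0.065,0.01],[0.2384,-0.0777,0.0221],[0.2384,-0.0777,0.0221],[0.2384,-0.0777,0.0221],[0.2384,-0.0777,0.0221]],"hand":[0.03,0.03,0.03,0.03,0.03,0.03,0.03,0.03,0.03]}'
python3 - <<'E'
from h import *
_,c=shot("wrist","w22")
z=np.load("tray.npz");f,ex,ey=z["f"],z["ex"],z["ey"]
o,R_=stat(); cc=o["eef_pos"]+R_@[.0048,.0007,0];print("tile3 ctr now: x,y rel f",(cc[:2]-f)@ex,(cc[:2]-f)@ey,cc[2])
togo(o["eef_pos"],[*ey,0],[*(-ex*np.sin(.18)),-np.cos(.18)])
E
```

```text
clock: 26.02
eef_pos: [0.5566, 0.1751, 0.0665]
tool_rot: [0.632, 0.77, 0.058, -0.068]
ft_force: [-0.4, 0.2, -0.7]
grip_width: 0.0407
t 26.07 tcp [0.5566 0.175  0.0666] toolx [-0.192  0.965  0.178] tooly [0.981 0.195 0.003] toolz [-0.032  0.175 -0.984] F [ 1.   0.2 -0.6] w 0.0404 q [ 0.21  0.52 -0.05  1.    0.18  1.59]
tile3 ctr now: x,y rel f 0.059662721697623364 0.0021736031961298117 0.06740984355809602
t 26.07 tcp [0.5566 0.175  0.0666] toolx [-0.192  0.965  0.178] tooly [0.981 0.195 0.003] toolz [-0.032  0.175 -0.984] F [ 1.   0.2 -0.6] w 0.0404 q [ 0.21  0.52 -0.05  1.    0.18  1.59]
travel [0. 0. 0.] dr [ 0.0035  0.0008 -0.0009] ang 0.004
travel [0. 0. 0.] dr [ 1.3000e-03 -5.5000e-03  3.1407e+00] ang 3.141
```

View pics/w22.png

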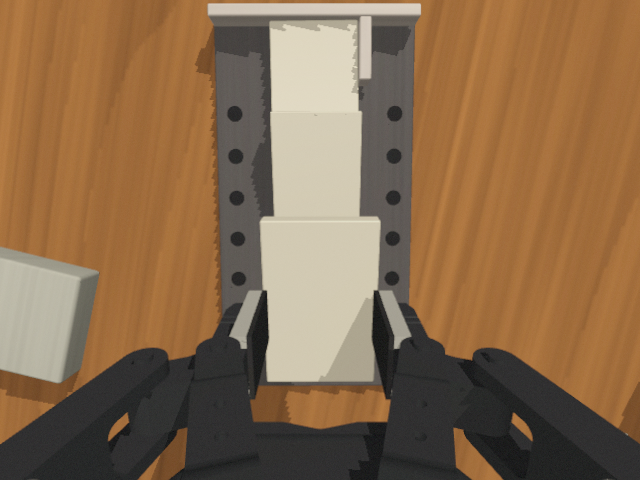

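```bash
python3 -m crank '{"dr":[[0.003,0,0],[0.003,0,0],[0.003,0,0],[0.003,0,0],[0.003,0,0],[0.003,0,0],[0.003,0,0]],"travel":[[-0.003,-0.001,0.02],[-0.005,-0.001,0.036],[-0.006,-0.0012,0.043],[-0.007,-0.0012,0.046],[-0.0073,-0.0012,0.0478],[-0.0073,-0.0012,0.0478],[-0.0073,-0.0012,0.0478]],"hand":[0.03,0.03,0.03,0.03,0.03,0.03,0.03]}'
python3 - <<'E'
from h import *
z=np.load("tray.npz");f,ex,ey=z["f"],z["ex"],z["ey"]
o,R_=stat(); cc=o["eef_pos"]+R_@[.0048,.0007,0];print("tile3 ctr now: x,y rel f",(cc[:2]-f)@ex,(cc[:2]-f)@ey,cc[2])
E
```

```text
clock: 26.95
eef_pos: [0.555, 0.1772, 0.0184]
tool_rot: [0.631, 0.771, 0.057, -0.069]
ft_force: [-0.2, 0.1, -0.5]
grip_width: 0.0406
t 26.95 tcp [0.555  0.1772 0.0184] toolx [-0.194  0.965  0.179] tooly [0.98  0.197 0.001] toolz [-0.035  0.175 -0.984] F [-0.2  0.1 -0.5] w 0.0406 q [ 0.22  0.57 -0.1   0.9   0.18  1.59]
tile3 ctr now: x,y rel f 0.05720102467920155 0.001081974098099151 0.019252148517753986
```

```bash
python3 -m crank '{"dr":[[0,0,0],[0,0,0],[0,0,0],[0,0,0]],"travel":[[-0.0004,0,0.0015],[-0.0006,0,0.003],[-0.0007,0,0.0038],[-0.0007,0,0.0038]],"hand":[0.03,0.03,0.03,0.03]}'
python3 - <<'E'
from h import *
z=np.load("tray.npz");f,ex,ey=z["f"],z["ex"],z["ey"]
o,R_=stat(); cc=o["eef_pos"]+R_@[.0048,.0007,0];print("tile3 ctr now: x,y rel f",(cc[:2]-f)@ex,(cc[:2]-f)@ey,cc[2])
E
```

```text
clock: 27.45
eef_pos: [0.5549, 0.1771, 0.0154]
tool_rot: [0.631, 0.77, 0.057, -0.069]
ft_force: [-2.6, -0.9, 8.7]
grip_width: 0.0408
t 27.45 tcp [0.5549 0.1771 0.0154] toolx [-0.194  0.965  0.179] tooly [0.98  0.197 0.001] toolz [-0.035  0.175 -0.984] F [-2.6 -0.9  8.7] w 0.0408 q [ 0.22  0.58 -0.1   0.89  0.18  1.59]
tile3 ctr now: x,y rel f 0.05727399399146951 0.000957563075831158 0.01622895882543466
```

Same contact signature as tile 2. Release and retreat.

```bash
python3 -m crank '{"dr":[[0,0,0],[0,0,0],[0,0,0],[0,0,0],[0,0,0],[0,0,0],[0,0,0],[0,0,0],[0,0,0],[0,0,0]],"travel":[[0,0,-0.0012],[0,0,-0.0012],[0,0,-0.0012],[0,0,-0.01],[0,0,-0.04],[0,0,-0.09],[0,0,-0.13],[0,0,-0.13],[0,0,-0.13],[0,0,-0.13]],"hand":[0.058,0.058,0.058,0.058,0.058,0.058,0.058,0.058,0.058,0.058]}'
python3 - <<'E'
from h import *
stat();shot("wrist","w23");im,_=shot("side","s23");cv2.imwrite("pics/z23.png",cv2.resize(im[230:350,170:300],None,fx=5,fy=5,interpolation=cv2.INTER_CUBIC))
E
```

```text
clock: 28.7
eef_pos: [0.5582, 0.1543, 0.1405]
tool_rot: [0.631, 0.77, 0.056, -0.07]
ft_force: [-0.0, -0.3, -0.3]
grip_width: 0.0579
t 28.7 tcp [0.5582 0.1543 0.1405] toolx [-0.193  0.965  0.179] tooly [ 0.98   0.197 -0.003] toolz [-0.038  0.174 -0.984] F [-0.  -0.3 -0.3] w 0.0579 q [0.18 0.45 0.06 1.18 0.18 1.55]
```

View pics/w23.png

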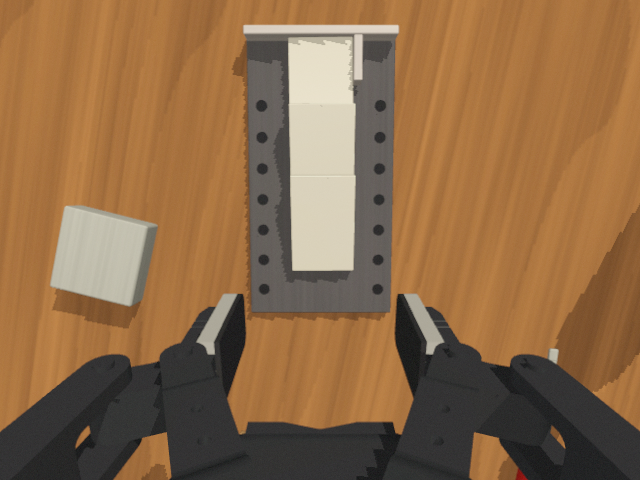

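View pics/z23.png

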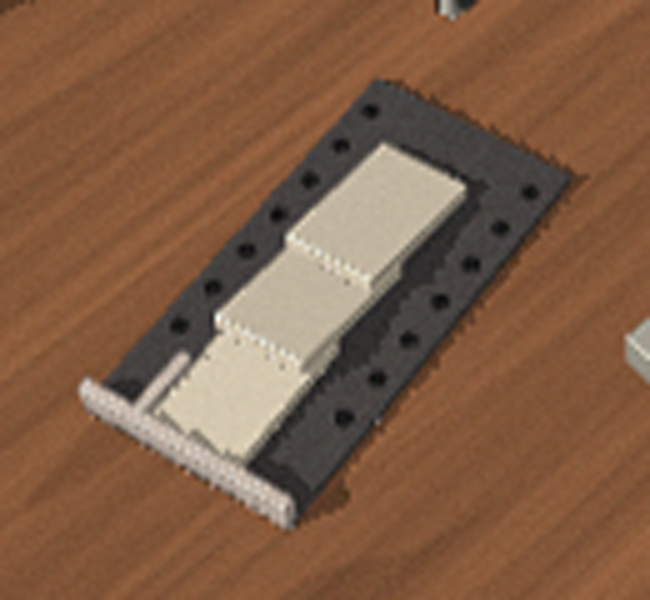

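Run:
```python
from h import *
_,c=load("w23");z=np.load("tray.npz");f,ex,ey=z["f"],z["ex"],z["ey"]
for n,p,h in(("t3 front top",[[292,271],[353.5,271]],.014),("fence",[[320,38]],.006),("t2 back top",[[289.5,103.5],[355.5,103.5]],.026),("t3 back top",[[290.5,176.5],[356,176.5]],.026),("holes",[[263,199.5],[379,199.5]],.006)):
    P=plane(p,c,h)[:,:2].mean(0);print(n,((P-f)@ex).round(4),((P-f)@ey).round(4))
stat(); job.job_done()
```

```text
t3 front top 0.0935 0.0012
fence -0.0691 -0.0009
t2 back top -0.0202 0.0009
t3 back top 0.0272 0.0014
holes 0.0426 -0.0001
t 28.8 tcp [0.5584 0.1543 0.1406] toolx [-0.194  0.965  0.179] tooly [ 0.98   0.197 -0.003] toolz [-0.038  0.174 -0.984] F [-0.1  0.1 -0.3] w 0.0581 q [0.18 0.45 0.06 1.18 0.18 1.55]
the job is handed in; nothing more can be done
```

I placed all three full-size tiles in the tray and handed the job in at about 29 s; no verdict was given.

**What I did**
- **Tile 1:** I pushed it square and flush into the fence corner.
- **Tile 2:** I set it from the bench onto tile 1, tilted about 0.18 rad.
- **Tile 3:** I took it from the rack, laid it flat on the cork pad, let go of it, and picked it up again. I then set it onto tile 2 at the same tilt.

**Last checks (wrist and side camera)**
- **Tile 1:** the end fence was 68 to 69 mm from its front edge as measured when I placed it, so it was still flush. It showed no visible gap to the side fence.
- **Spacing and line:** tile centres are about 46 to 47 mm apart and within about 1.5 mm of the line.
- **Contact and clearance:** each tilted tile showed about 9 N of contact before I released it. The gripper ended about 13 cm above the tiles.
- **Not moved:** I saw no contact with the half tile, and it was still in its slot after I lifted tile 3. The steel block, wooden block and screwdriver looked untouched in passing views. I did not re-measure any of these or look at the hammer again.

**Readings that disagreed**
- The gripper read about 40 to 42 mm on the 44 mm tiles.
- Heights from two views were off by several millimetres at some points: single corners of the tray and tile 2, and a tile 2 height from the fixed top camera. I used the stated heights there; measured tile sizes agreed with them to about 1 to 2 mm.

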